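Scoop the valve balls onto the scale

TASK

Lift the shallow pan by the bail handle at its far end so that the three steel balls run together at the hinged end; the hinge is stiff and holds the pan up. Then take the wooden-handled scoop from the scale, gather all three balls from the tilted pan with it, not with the fingers, and gently set the loaded scoop back down in the middle of the scale's plate. Leave the other things on the bench alone.

Things in the scene. Friction and masses are not known exactly. Their poses are not given: they have to be found in the camera images.
- cradle: Dark steel stand, fixed to the bench, that carries the pan's hinge. Origin on the bench top exactly below the hinge line's middle; its x axis runs level along the pan from the hinged end to the handle end (roughly away from the robot), y along the hinge, z up. Hinge line at z = 45 mm. At the hinged end two cheeks stand 69 mm either side of the centre line, 62 mm high, outside the pan.
- pan (a joint): Tilt of the shallow aluminium pan, rad: 0 level (start), grows as the handle end rises, stop at 0.32. It turns about the cradle's y axis through the hinge line (0, 0, 45 mm). The hinge has friction (1.6 N m): about 11 N at the handle lifts it and it stays where it is left.
- pan_low (a point): Point of the pan's flat floor (upper face) on the hinge line, at the foot of the low end wall, middle of the width; turns with the pan: x up along the floor to the handle end, y across, z square to the floor. Inside, the pan is 230 mm long (x 0 to 230), 110 mm wide (y -55 to 55); walls 34 mm high, 3 mm thick (rolled rim 36 mm).
- pan_handle (a point): Middle of the pan's bail handle: a round steel bar 12 mm thick, 90 mm long across the pan (along y), standing above the high end wall; in the pan_low frame at x 231.5, z 66 mm (about 26 mm free under the bar's underside down to the rim). Axes as pan_low.
- scoop: Loose open aluminium scoop with a light wooden cross handle, 0.22 kg; 100 mm long, 102 mm wide, 98 mm inside. Origin at the centre of its flat underside; mouth to its -x (lip at x -50 mm), back wall to +x (x 50 mm, 38 mm high), z up. Side walls 36 mm high, raked down to the lip over the front half; floor 2 mm thick. It starts standing on the scale.
- scoop_grip (a point): Middle of the scoop's wooden cross handle: a bar 18 mm thick (along x), 20 mm high (z), about 105 mm long (along y), over the pan of the scoop at x 8, z 80 mm in the scoop's frame; 70 mm free below it. Axes as the scoop.
- scoop_lip (a point): Middle of the scoop's front lip edge at the underside (x -49.5, z 0 in the scoop's frame). The bevelled lip is 1.5 mm thick and rises to a ridge 5.5 mm high 9 mm behind its edge, which keeps balls from rolling out while the scoop is tipped mouth-down by less than about 25 degrees.
- scale: Bench scale, fixed, grey with a steel weighing plate; origin on the bench top below the plate's centre; x to the back, y left; a display strip 34 mm deep stands in front (-x), lower than the plate.
- scale_top (a point): Centre of the weighing plate's upper face, 46 mm above the bench; the plate is 164 mm (x) by 146 mm (y).
- ball1_center (a point): Centre of a steel ball, 44 mm in diameter, 80 g (hollow), lying in the pan nearest the hinge. Smooth: friction with pan and scoop about 0.3; pushing the scoop under the balls against the low end wall takes under about 15 N.
- ball2_center (a point): Centre of the second, equal ball, in the middle of the pan.
- ball3_center (a point): Centre of the third, equal ball, near the handle end of the pan.
- pipe_tee: Bystander: loose grey pipe tee, 58x64x33 mm, origin under its centre.
- old_tin: Bystander: loose tin, 57 mm across, 72 mm high, origin under its centre.
Things that resemble listed ones, but are neither listed nor needed, are in the scene too. Of the things like the scoop, leave any that is red; of the rest the larger one is meant.

How it is judged:
By the outcome, as a careful person would: the job done as asked, in the order asked, and still so for the second after the job is handed in, with the robot touching nothing.
It also fails if it takes over 64 s, if anything falls off the work surface, if the arm or the gripper's body presses on something with over 40 N, if the wrist force passes 120 N, or if a joint passes its speed limit or range.

ROBOT

A 6-joint arm with a two-finger parallel gripper is mounted at the origin on the work surface; the furniture and walls round the work are solid. World frame = base frame: x ahead of the robot, y to its left, z up, the work surface at z = 0. Lengths are in mm, angles in rad, forces in N, time in s.
With the tool pointing down it reaches from about 275 to 1000 mm from the base axis. Payload 8.4 kg.
Tool frame: the origin (TCP) lies at the very end of the fingers, on their centre line; the grasp point (between the pads) lies 19 mm behind it; z points along the fingers, y is the direction in which the jaws open and shut (so a half turn about z gives the same grasp; the last joint's range is limited). The gripper opens to 85 mm and grips with 20 to 120 N. Pads are 22 mm wide; open, the fingers measure 114 mm over their backs; the gripper's body (76 mm by 85 mm) begins 54 mm behind the grasp point. The pads swing forward as they close: fully open they stand 13 mm farther back than shut.
Start: joints at [-1.105, 0.353, 1.633, -0, 1.155, -0.002], TCP at [281.826, -557.855, 231.281] pointing down, gripper open.
Joint ranges: [-2.63, 2.63], [-0.92, 2.1], [0.06, 2.66], [-1.3, 4.44], [0, 2.69], [-3.02, 3.02]. Speed limits (rad/s): [2.22, 2.22, 2.79, 3.14, 3.14, 3.14].

INTERFACE

Orientations are given as [roll, pitch, yaw] about the fixed x, y, z axes, in that order (R = Rz(yaw) Ry(pitch) Rx(roll)).
In Python, from rig import r gives the robot as it stands.
- The arm moves only by the tool jog_arm, never from a script. Its argument "moves" is a list of rows, each an object with "grip": the gripper command: -1 is fully open, 1 is shut, values between are in proportion; "translation": the shift along the tool's x, y, z in m, a list of three; "twist": the turn, a rotation vector about the tool's x, y, z in rad, a list of three. In form: [{"grip": grip, "translation": [dx, dy, dz], "twist": [ax, ay, az]}, ...]. A call has 1 to 10 rows; each row shifts and turns the commanded pose from where the row before left it, along the tool's axes as they then stand; what a row does not reach is not made up. A row lasts 1/12 s, in which the tool goes at most 41.7 mm and 7.16 degrees, less where a joint would pass 70% of its speed; a pose out of reach is approached as far as the arm can. A call with a gripper value outside its range is refused whole. The fingers move at their own pace and stop on an object; "squeeze" is the grip in N (left out, the last holds). Time passes only in rows, so rows that do not move let the fingers close. It gives the time, the measured TCP pose, the force and the opening at its end, in the units of the state.
- r.sense(): the state, without advancing time (a new reading comes with each control period).
- r.grab_frame(name): name is "scene" or "side" or "wrist"; returns (picture, depth): 480x640x3 uint8, red, green, blue; 480x640 float32, mm along the optical axis (not along the pixel's ray), 0 where there is no reading.
- r.calibration(name): a dict with "fx", "fy", "cx", "cy" (pixels), "R" (3x3) and "t" (3): a world point X has camera coordinates R X + t. Camera axes: x right, y down, z forward; pixel columns grow to the right and rows downward; lengths in mm; the calibration is good to about 2 mm. A picture is of the moment at which its call begins: read the wrist's pose just before it. calibration takes no time and is no camera call; for the wrist camera it gives the pose at the moment of the call.
- r.sign_off(): hands the job in, once; it reports no verdict.
The state is a dict: "clock": time; "qpos": joint angles; "qvel": joint speeds; "joint_efforts": joint torques, N m; "eef_pos": TCP position; "tcp_rot": TCP orientation; "contact_force": force on the tool from outside, world axes, zero at the start; "wrist_torque": the same for the moment, N m; "opening": opening from 0.0 (shut) to 1.0 (fully open).
Only numpy, scipy, OpenCV 4.12 (cv2) and the standard library are available. Lean on these libraries where they do the work, as an engineer would, in place of code of your own. Each camera call takes 0.05 s, during which the arm holds its last target.

## Working session

There is one attempt and no reset: what is moved stays moved. The work goes in short steps, Python scripts to look and compute and a tool call to move; the robot and the scene stay as the last step left them, time stands still between calls to the robot, and variables do not carry over. Pictures are saved under pics/ and viewed, and the job is handed in when it is done.

Besides the shell and the picture viewer there is one more tool, called after "Emit:" by a JSON object that holds its "method" and its "body". jog_arm: Moves the arm, as the interface text tells. Its arguments: {"type":"object","properties":{"moves":{"type":"array"},"squeeze":{"type":"number"}},"required":["moves"]}

```bash
mkdir -p pics; ls
cat > h.py <<'E'
import numpy as np, cv2
from rig import r
def save(n,out,crop=None,s=1):
    p,d=r.grab_frame(n); np.savez(''+out+'.npz',p=p,d=d,**{k:np.array(v) for k,v in r.calibration(n).items()})
    cv2.imwrite('pics/'+out+'.png',p[:,:,::-1])
def load(out): return dict(np.load(''+out+'.npz'))
def w(f,u,v,dep=None):
    d=f['d'][int(v),int(u)] if dep is None else dep
    c=np.array([(u-f['cx'])/f['fx']*d,(v-f['cy'])/f['fy']*d,d]); return f['R'].T@(c-f['t'])
def proj(f,X):
    c=f['R']@np.array(X)+f['t']; return f['fx']*c[0]/c[2]+f['cx'],f['fy']*c[1]/c[2]+f['cy']
def crop(out,u0,v0,u1,v1,s,name):
    f=load(out); c=f['p'][v0:v1,u0:u1,::-1]; cv2.imwrite('pics/'+name+'.png',cv2.resize(c,None,fx=s,fy=s,interpolation=cv2.INTER_CUBIC))
E
python3 - <<'E'
from h import *
print(r.sense())
save('scene','s0');save('side','d0');
for n in('scene','side'):
    c=r.calibration(n);print(n,c, -np.array(c['R']).T@c['t'])
E
```

```text
pics
{'clock': 0.0, 'qpos': array([-1.10540910e+00,  3.53660796e-01,  1.63415225e+00, -1.54255528e-06,
        1.15517301e+00, -2.38711809e-03]), 'qvel': array([ 8.16236115e-05, -1.07679142e-03, -7.78852523e-04,  5.93214893e-04,
        1.23653584e-03, -1.66701550e-03]), 'joint_efforts': array([ 1.03979779e-03, -6.05249262e+01, -3.42070019e+01, -9.17054354e-05,
        9.27429210e-03, -3.37292168e-07]), 'eef_pos': array([ 281.60502635, -557.42771266,  230.54602036]), 'tcp_rot': array([-3.14019925e+00, -1.91585330e-06,  4.67774971e-01]), 'contact_force': array([ 0.35020899, -0.33872571, -0.13617044]), 'wrist_torque': array([ 0.04134282, -0.08417787, -0.01520929]), 'opening': 1.0021398920301978}
scene {'fx': 531.1394968625334, 'fy': 531.1394968625334, 'cx': 316.19921639086795, 'cy': 237.4550233142232, 'R': array([[ 0.60600405, -0.79535675, -0.01291213],
       [-0.39384985, -0.28590293, -0.87357988],
       [ 0.69111604,  0.53447839, -0.48650947]]), 't': array([-402.98468058,  240.02750144,  862.35057953])} [-257.23917663 -712.79976938  624.02153089]
side {'fx': 601.5324062766759, 'fy': 601.5324062766759, 'cx': 320.6138308163508, 'cy': 234.08541107498144, 'R': array([[-0.92684473, -0.37488454, -0.0205043 ],
       [-0.12526316,  0.36025435, -0.92440573],
       [ 0.35393218, -0.85421214, -0.38085906]]), 't': array([437.85259262, 227.32881813, 954.08794391])} [ 96.61487067 897.24148122 582.49496158]
```

View pics/s0.png

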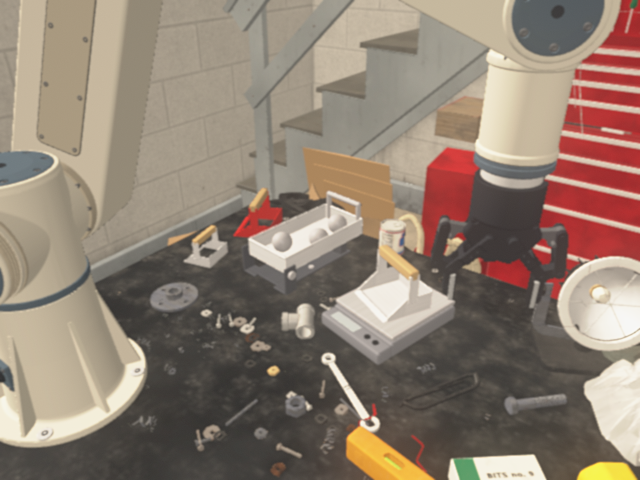

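View pics/d0.png

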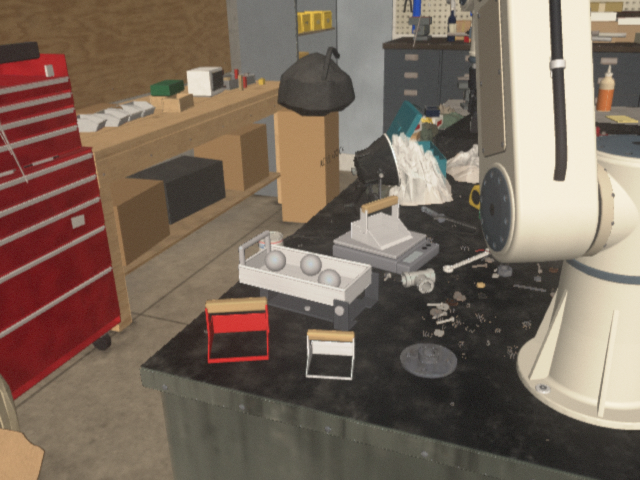

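The scene view shows the pan at about (305,240) with three balls, and the target scoop on the scale at (395,285). The red and small scoops stand at (258,215) and (205,250), and the tee is at (298,320). I'll enlarge these areas.

Run:
```python
from h import *
crop('s0',230,170,470,370,3.3,'s0c'); crop('d0',220,180,450,340,3.4,'d0c')
```

```text
(no output)
```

View pics/s0c.png

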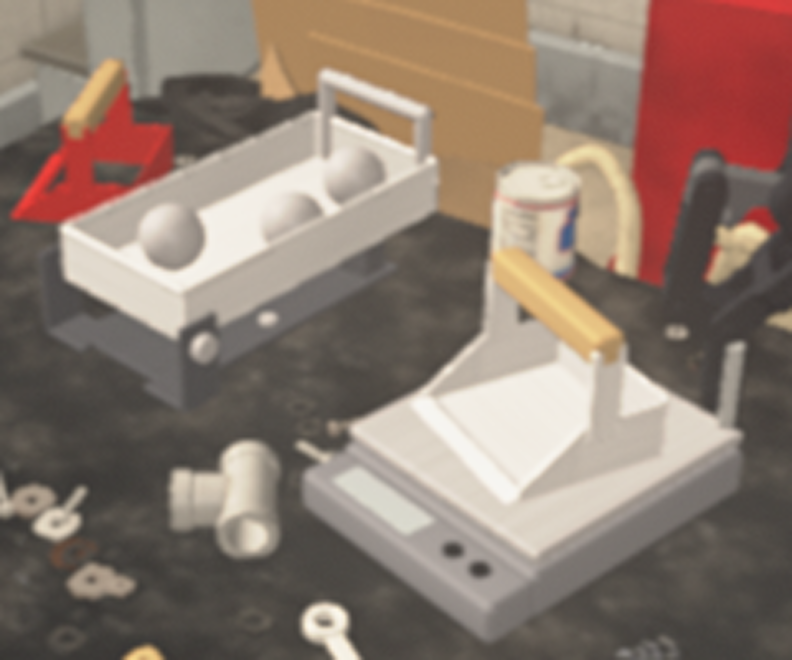

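View pics/d0c.png

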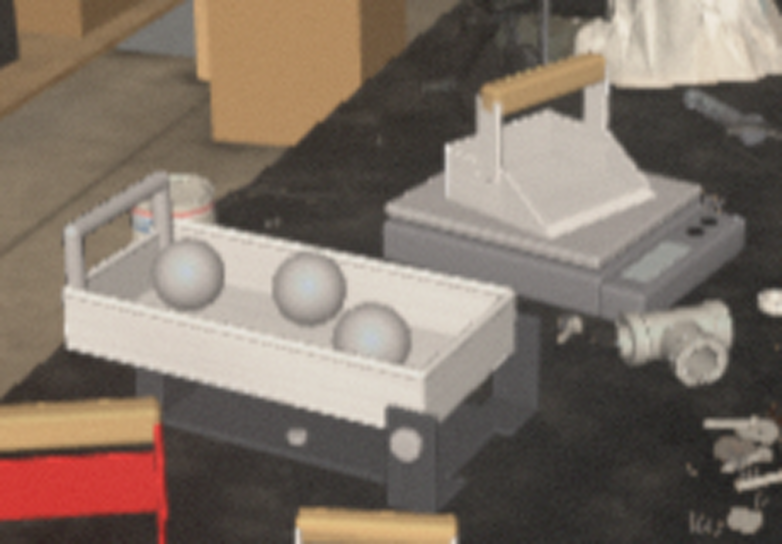

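```bash
cat > fit.py <<'E'
from h import *
from scipy.optimize import least_squares
S=load('s0');D=load('d0')
sc=lambda a,b:(230+(a+.5)/3.3-.5,170+(b+.5)/3.3-.5); sd=lambda a,b:(220+(a+.5)/3.4-.5,180+(b+.5)/3.4-.5)
def fit(obs,x0):
    def res(p):
        c,s=np.cos(p[2]),np.sin(p[2]);o=[]
        for f,uv,X in obs:
            W=[p[0]+c*X[0]-s*X[1],p[1]+s*X[0]+c*X[1],X[2]]
            q=proj(f,W); o+=[q[0]-uv[0],q[1]-uv[1]]
        return o
    q=least_squares(res,x0,loss='soft_l1'); print(np.round(q.x,3));print(np.round(np.array(res(q.x)).reshape(-1,2),1).tolist()); return q.x
if __name__=='__main__':
    print(w(S,*sc(370,90)),w(S,*sc(560,300)))
    L=(-3,58,81);Rr=(-3,-58,81);FR=(233,-58,81);FL=(233,58,81)
    pan=fit([(S,sc(62,228),L),(S,sc(185,295),Rr),(S,sc(437,158),FR),(S,sc(318,113),FL),(S,sc(322,72),(231.5,45,117)),(S,sc(430,108),(231.5,-45,117)),
     (D,sd(515,293),Rr),(D,sd(425,378),L),(D,sd(65,292),FL),(D,sd(72,232),(231.5,45,117)),(D,sd(165,180),(231.5,-45,117))],[550,0,0.])
    scoop=fit([(S,sc(415,400),(-49.5,51,47)),(S,sc(512,500),(-49.5,-51,47)),(D,sd(550,235),(-49.5,51,47)),(D,sd(653,192),(-49.5,-51,47)),
      (D,sd(447,145),(50,51,84)),(S,sc(665,397),(50,-51,84)),(S,sc(497,253),(8,52,136)),(S,sc(620,347),(8,-52,136)),(D,sd(485,93),(8,52,136)),(D,sd(602,60),(8,-52,136))],[500,-250,0.])
    scale=fit([(S,sc(350,428),(-82,73,46)),(S,sc(540,556),(-82,-73,46)),(S,sc(742,437),(82,-73,46)),(D,sd(385,212),(82,73,46)),(D,sd(600,265),(-82,73,46)),(D,sd(702,187),(-82,-73,46))],[500,-250,0.])
    for n,f,m in(('ball',D,sd),):
        for a,b in((188,275),(308,288),(372,340)):
            u,v=m(a,b); d=f['d'][int(v),int(u)]
            print('ball',w(f,u,v),w(f,u,v,d+22))
    print('tin',w(S,*sc(530,180)),'tee',w(S,*sc(230,480)))
E
python3 fit.py
```

```text
[654.83002529 -83.15625028 112.92982919] [ 458.15273791 -342.91201801  134.099412  ]
[ 4.2077e+02 -6.0811e+01 -1.2200e-01]
[[-1.0, 0.0], [-0.7, -0.6], [0.3, 0.8], [-1.2, -0.7], [1.2, -0.4], [-2.0, -0.0], [0.8, -1.7], [0.3, -1.8], [-0.9, -1.7], [0.3, -3.1], [-1.5, -3.2]]
[ 4.56608e+02 -3.34189e+02 -4.56000e-01]
[[-1.0, 2.0], [-0.6, 1.9], [0.4, 0.6], [0.4, 0.6], [-1.2, -0.4], [1.7, 0.1], [2.1, -1.9], [-1.6, -3.3], [0.6, -2.1], [-2.1, -3.2]]
[ 4.60512e+02 -3.37878e+02 -2.29000e-01]
[[-0.8, -0.0], [-0.4, 0.4], [0.3, -1.4], [-0.2, -2.6], [-0.0, -2.2], [0.2, -1.2]]
ball [603.56183106 -83.13993915  74.16574378] [ 612.77539092 -100.95798246   64.92706194]
ball [529.34217575 -90.04571618  74.3202978 ] [ 537.34182841 -108.2972907    64.92588068]
ball [469.32847846 -38.59968723  75.13676084] [476.61998951 -56.90783611  65.21115617]
tin [ 681.2348624  -198.16633177   66.62748685] tee [ 343.05361024 -206.70442311   24.21327989]
```

```bash
cat > plan.py <<'E'
from h import *
from scipy.spatial.transform import Rotation as Ro, Slerp
import json
def Rt(rpy): return Ro.from_euler('xyz',rpy)
def down(yaw,tilt=0.):
    # tool y = frame x dir at yaw; tilt about frame -y (far end up)
    F=Ro.from_euler('z',yaw)*Ro.from_euler('y',-tilt)
    # tool axes: x=frame y, y=frame x, z=-frame z
    return F*Ro.from_matrix(np.array([[0,1,0],[1,0,0],[0,0,-1.]]))
def rows(p0,R0,p1,R1,n,grip=-1,prt=True):
    out=[];sl=Slerp([0,1],Ro.concatenate([R0,R1]));P=np.linspace(p0,p1,n+1)
    Rs=sl(np.linspace(0,1,n+1))
    for i in range(n):
        t=Rs[i].inv().apply(P[i+1]-P[i])/1000; tw=(Rs[i].inv()*Rs[i+1]).as_rotvec()
        out.append(dict(grip=grip,translation=[round(float(a),4)+0. for a in t],twist=[round(float(a),4)+0. for a in tw]))
    if prt:
        for o in out: print(json.dumps(o)+',')
    return out
def now():
    s=r.sense(); return s,np.array(s['eef_pos']),Rt(s['tcp_rot'])
def fr(o,yaw,X,tilt=0,h=45.):
    "pan frame point -> world, o=(x,y)"
    F=Ro.from_euler('z',yaw)*Ro.from_euler('y',-tilt)
    return np.array([o[0],o[1],h])+F.apply(X)
E
python3 - <<'E'
from plan import *
c=r.calibration('wrist');s,p,R=now();C=np.array(c['R']);print(R.inv().apply(-C.T@c['t']-p)); print((C@R.as_matrix()).round(3),c['fx'])
print(down(1.0-1).as_euler('xyz'))
rows(p,R,np.array([650.,-88,230]),down(-.122),16)
E
```

```text
[  73.54465277    0.70256848 -142.69854534]
[[ 0.     1.    -0.001]
 [-0.959  0.    -0.284]
 [-0.284  0.001  0.959]] 332.36298871170834
[3.14159265 0.         1.57079633]
{"grip": -1, "translation": [0.0338, -0.0158, 0.0001], "twist": [-0.0001, 0.0, -0.0613]},
{"grip": -1, "translation": [0.0347, -0.0137, 0.0001], "twist": [-0.0001, 0.0, -0.0613]},
{"grip": -1, "translation": [0.0355, -0.0116, 0.0001], "twist": [-0.0001, 0.0, -0.0613]},
{"grip": -1, "translation": [0.0361, -0.0094, 0.0001], "twist": [-0.0001, 0.0, -0.0613]},
{"grip": -1, "translation": [0.0366, -0.0071, 0.0001], "twist": [-0.0001, 0.0, -0.0613]},
{"grip": -1, "translation": [0.037, -0.0049, 0.0], "twist": [-0.0001, 0.0, -0.0613]},
{"grip": -1, "translation": [0.0372, -0.0026, 0.0], "twist": [-0.0001, 0.0, -0.0613]},
{"grip": -1, "translation": [0.0373, -0.0003, 0.0], "twist": [-0.0001, 0.0, -0.0613]},
{"grip": -1, "translation": [0.0372, 0.002, 0.0], "twist": [-0.0001, 0.0, -0.0613]},
{"grip": -1, "translation": [0.0371, 0.0042, 0.0], "twist": [-0.0001, 0.0, -0.0613]},
{"grip": -1, "translation": [0.0367, 0.0065, 0.0], "twist": [-0.0001, 0.0, -0.0613]},
{"grip": -1, "translation": [0.0363, 0.0087, 0.0], "twist": [-0.0001, 0.0, -0.0613]},
{"grip": -1, "translation": [0.0357, 0.011, 0.0], "twist": [-0.0001, 0.0, -0.0613]},
{"grip": -1, "translation": [0.0349, 0.0131, 0.0], "twist": [-0.0001, 0.0, -0.0613]},
{"grip": -1, "translation": [0.034, 0.0152, 0.0], "twist": [-0.0001, 0.0, -0.0613]},
{"grip": -1, "translation": [0.033, 0.0173, 0.0], "twist": [-0.0001, 0.0, -0.0613]},
```

Emit:
{"method": "jog_arm", "body": {"moves": [{"grip":-1,"translation":[0.034,-0.016,0],"twist":[0,0,-0.0613]},{"grip":-1,"translation":[0.035,-0.014,0],"twist":[0,0,-0.0613]},{"grip":-1,"translation":[0.0355,-0.0116,0],"twist":[0,0,-0.0613]},{"grip":-1,"translation":[0.036,-0.0094,0],"twist":[0,0,-0.0613]},{"grip":-1,"translation":[0.0366,-0.007,0],"twist":[0,0,-0.0613]},{"grip":-1,"translation":[0.037,-0.005,0],"twist":[0,0,-0.0613]},{"grip":-1,"translation":[0.037,-0.0026,0],"twist":[0,0,-0.0613]},{"grip":-1,"translation":[0.037,0,0],"twist":[0,0,-0.0613]},{"grip":-1,"translation":[0.037,0.002,0],"twist":[0,0,-0.0613]},{"grip":-1,"translation":[0.037,0.004,0],"twist":[0,0,-0.0613]}]}}

```text
clock: 0.93
eef_pos: [512.5, -262.8, 231.0]
tcp_rot: [-3.141, 0.0, 1.084]
contact_force: [-0.1, -1.1, -0.2]
opening: 1.002
```

Emit:
{"method": "jog_arm", "body": {"moves": [{"grip":-1,"translation":[0.0367,0.0065,0],"twist":[0,0,-0.0613]},{"grip":-1,"translation":[0.0363,0.0087,0],"twist":[0,0,-0.0613]},{"grip":-1,"translation":[0.0357,0.011,0],"twist":[0,0,-0.0613]},{"grip":-1,"translation":[0.035,0.013,0],"twist":[0,0,-0.0613]},{"grip":-1,"translation":[0.034,0.0152,0],"twist":[0,0,-0.0613]},{"grip":-1,"translation":[0.033,0.0173,0],"twist":[0,0,-0.0613]},{"grip":-1,"translation":[0,0,0],"twist":[0,0,0]},{"grip":-1,"translation":[0,0,0],"twist":[0,0,0]}]}}

```text
clock: 1.6
eef_pos: [650.3, -86.6, 230.5]
tcp_rot: [-3.141, -0.0, 1.451]
contact_force: [0.3, -0.4, -0.6]
opening: 0.998
```

Run:
```python
from plan import *
s,p,R=now();print(s['clock'],p,s['tcp_rot'],s['qpos'])
save('wrist','w1')
```

```text
1.6 [650.34706959 -86.61196684 230.4941365 ] [-3.14056922e+00 -5.07972439e-06  1.45125416e+00] [-1.34679815e-01  4.02164701e-01  1.56219049e+00 -1.12698039e-05
  1.17826086e+00 -1.51333351e-02]
```

View pics/w1.png

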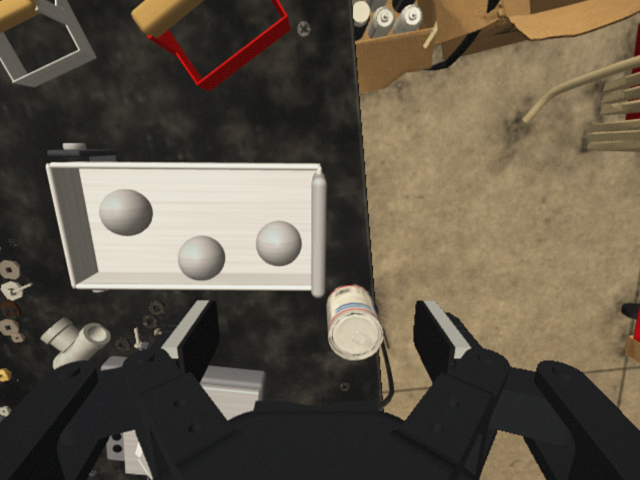

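The wrist view has the pan across x 48–325, y 163–290. The bail bar lies vertical at u≈319 (v 176–296), nearly centred between the jaws, and the tin is at (355,320).

Run:
```python
from h import *
crop('w1',35,145,345,305,2.55,'w1c')
```

```text
(no output)
```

View pics/w1c.png

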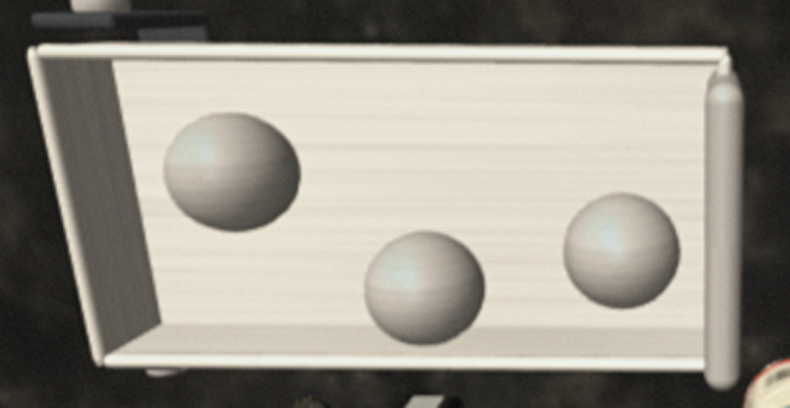

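```bash
cat > fit2.py <<'E'
from fit import *
W=load('w1'); wc=lambda a,b:(35+(a+.5)/2.55-.5,145+(b+.5)/2.55-.5)
L=(-3,58,81);Rr=(-3,-58,81);FR=(233,-58,81);FL=(233,58,81)
o=[(W,wc(28,46),L),(W,wc(98,367),Rr),(W,wc(730,46),FL),(W,wc(724,75),(231.5,45,111)),(W,wc(721,388),(231.5,-45,111)),
 (W,wc(113,60),(0,55,45)),(W,wc(161,323),(0,-55,45))]
fit(o,[420,-60,-.12])
fit(o+[(S,sc(62,228),L),(S,sc(185,295),Rr),(S,sc(437,158),FR),(S,sc(318,113),FL),
     (D,sd(515,293),Rr),(D,sd(425,378),L),(D,sd(65,292),FL)],[420,-60,-.12])
for a,b in((725,140),(725,230),(722,320)): print(w(W,*wc(a,b)))
E
python3 fit2.py
```

```text
[ 4.23677e+02 -6.10500e+01 -1.20000e-01]
[[-1.0, 0.7], [-0.1, -0.4], [-0.5, 0.5], [0.4, 8.3], [1.4, -8.3], [-1.2, -3.6], [1.3, 0.2]]
[ 4.2332e+02 -6.1056e+01 -1.2000e-01]
[[-1.4, 0.8], [-0.4, -0.3], [-0.9, 0.6], [-0.0, 8.4], [1.0, -8.2], [-1.6, -3.5], [1.0, 0.2], [-0.1, -0.4], [0.3, -1.1], [0.9, 0.4], [-0.6, -1.0], [-0.5, -1.9], [-1.0, -2.1], [-2.1, -1.9]]
[657.33352701 -56.61326823 116.67019891]
[654.00006717 -84.67348931 116.83938761]
[ 649.51858622 -114.15032865  117.65275487]
```

Emit:
{"method": "jog_arm", "body": {"moves": [{"grip":0,"translation":[0.006,0.0032,0.03],"twist":[0,0,0]},{"grip":0,"translation":[0,0,0.03],"twist":[0,0,0]},{"grip":0,"translation":[0,0,0.03],"twist":[0,0,0]},{"grip":0,"translation":[0,0,0.03],"twist":[0,0,0]},{"grip":0,"translation":[0,0,0.015],"twist":[0,0,0]},{"grip":0,"translation":[0,0,0],"twist":[0,0,0]},{"grip":0,"translation":[0,0,0],"twist":[0,0,0]}], "squeeze": 80}}

```text
clock: 2.23
eef_pos: [652.6, -84.0, 95.8]
tcp_rot: [-3.14, 0.0, 1.447]
contact_force: [0.0, 1.0, 0.5]
opening: 0.502
```

Run:
```python
from plan import *
save('wrist','w2')
```

```text
(no output)
```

View pics/w2.png

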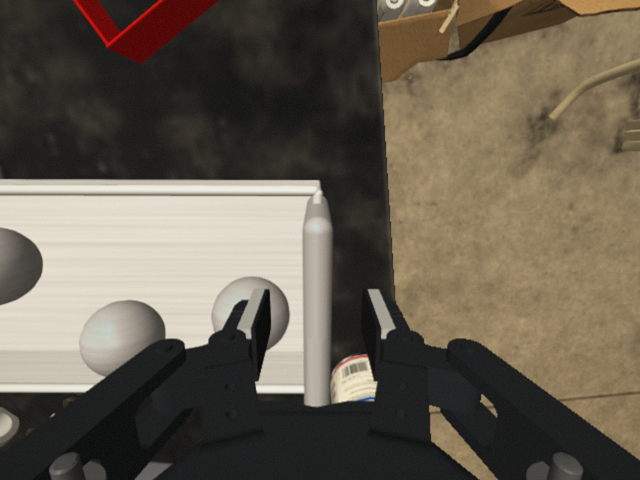

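The bar (u≈318) sits between the pads (268 and 370), and ball 3 is clear below the left finger. Closing.

Emit:
{"method": "jog_arm", "body": {"moves": [{"grip":1,"translation":[0,0,0],"twist":[0,0,0]},{"grip":1,"translation":[0,0,0],"twist":[0,0,0]},{"grip":1,"translation":[0,0,0],"twist":[0,0,0]},{"grip":1,"translation":[0,0,0],"twist":[0,0,0]},{"grip":1,"translation":[0,0,0],"twist":[0,0,0]},{"grip":1,"translation":[0,0,0],"twist":[0,0,0]}], "squeeze": 80}}

```text
clock: 2.78
eef_pos: [653.1, -82.9, 97.9]
tcp_rot: [-3.141, 0.0, 1.449]
contact_force: [-6.4, -1.3, 10.0]
opening: 0.107
```

Run:
```python
from plan import *
s,p,R=now();print(p,s['tcp_rot'],s['opening'],s['contact_force'])
# arc: TCP in pan frame fixed; pan frame rot about hinge
o=np.array([423.3,-61.1]);yaw=-.12
F=Ro.from_euler('z',yaw); X=F.inv().apply(p-np.array([*o,45])); print('X pan',X)
N=20;th=.30/N
p1=fr(o,yaw,X,th);R1=(F*Ro.from_euler('y',-th)*F.inv())*R
print('t',R.inv().apply(p1-p),'tw',(R.inv()*R1).as_rotvec())
```

```text
[653.10153665 -82.93305544  97.94965772] [-3.14083919e+00  3.41802263e-04  1.44850753e+00] 0.10669978464239117 [-6.40380216 -1.29473668  9.96732991]
X pan [230.76263338   5.8340032   52.94965772]
t [-3.05825756e-03 -8.22776478e-01 -3.45473318e+00] tw [-1.49999598e-02  3.43357214e-05  5.10115130e-06]
```

Emit:
{"method": "jog_arm", "body": {"moves": [{"grip":1,"translation":[0,-0.0008,-0.0035],"twist":[-0.015,0,0]},{"grip":1,"translation":[0,-0.0008,-0.0035],"twist":[-0.015,0,0]},{"grip":1,"translation":[0,-0.0008,-0.0035],"twist":[-0.015,0,0]},{"grip":1,"translation":[0,-0.0008,-0.0035],"twist":[-0.015,0,0]},{"grip":1,"translation":[0,-0.0008,-0.0035],"twist":[-0.015,0,0]},{"grip":1,"translation":[0,-0.0008,-0.0035],"twist":[-0.015,0,0]}], "squeeze": 100}}

```text
clock: 3.28
eef_pos: [647.9, -82.2, 117.2]
tcp_rot: [3.05, 0.0, 1.449]
contact_force: [1.6, -3.7, -10.9]
opening: 0.102
```

Run:
```python
from plan import *
save('side','d2')
crop('d2',160,170,480,340,2.5,'d2c')
s,p,R=now();print(p,s['tcp_rot'],s['opening'],s['contact_force'])
```

```text
[647.68423732 -82.18233562 117.89459653] [3.04927170e+00 2.51819911e-04 1.44865665e+00] 0.0997423308276137 [-0.45961053 -2.95818511 -8.07060499]
```

View pics/d2c.png

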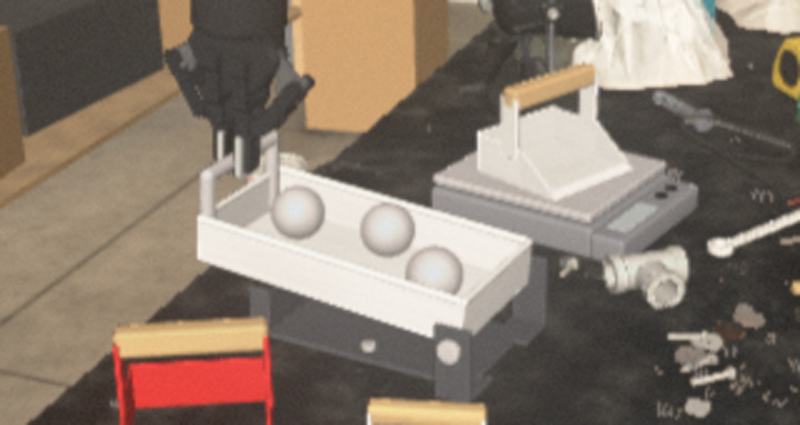

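The side view shows the pan following the gripper (tilt about 0.09), with the balls still spread out. I'll keep lifting.

Emit:
{"method": "jog_arm", "body": {"moves": [{"grip":1,"translation":[0,-0.0008,-0.0035],"twist":[-0.015,0,0]},{"grip":1,"translation":[0,-0.0008,-0.0035],"twist":[-0.015,0,0]},{"grip":1,"translation":[0,-0.0008,-0.0035],"twist":[-0.015,0,0]},{"grip":1,"translation":[0,-0.0008,-0.0035],"twist":[-0.015,0,0]},{"grip":1,"translation":[0,-0.0008,-0.0035],"twist":[-0.015,0,0]},{"grip":1,"translation":[0,-0.0008,-0.0035],"twist":[-0.015,0,0]},{"grip":1,"translation":[0,-0.0008,-0.0035],"twist":[-0.015,0,0]},{"grip":1,"translation":[0,-0.0008,-0.0035],"twist":[-0.015,0,0]},{"grip":1,"translation":[0,-0.0008,-0.0035],"twist":[-0.015,0,0]}]}}

```text
clock: 4.08
eef_pos: [636.0, -80.7, 147.4]
tcp_rot: [2.916, 0.0, 1.449]
contact_force: [1.3, -5.1, -10.9]
opening: 0.1
```

Emit:
{"method": "jog_arm", "body": {"moves": [{"grip":1,"translation":[0,-0.0008,-0.0035],"twist":[-0.015,0,0]},{"grip":1,"translation":[0,-0.0008,-0.0035],"twist":[-0.015,0,0]},{"grip":1,"translation":[0,-0.0008,-0.0035],"twist":[-0.015,0,0]},{"grip":1,"translation":[0,-0.0008,-0.0035],"twist":[-0.015,0,0]},{"grip":1,"translation":[0,-0.0008,-0.0035],"twist":[-0.015,0,0]},{"grip":1,"translation":[0,0,0],"twist":[0,0,0]},{"grip":1,"translation":[0,0,0],"twist":[0,0,0]}]}}

```text
clock: 4.67
eef_pos: [627.5, -79.6, 163.8]
tcp_rot: [2.842, 0.0, 1.449]
contact_force: [-6.3, -3.5, 0.1]
opening: 0.1
```

Run:
```python
from plan import *
save('side','d3')
crop('d3',160,140,480,340,2.5,'d3c')
s,p,R=now();print(p,s['tcp_rot'],s['opening'],s['contact_force'])
```

```text
[627.43579612 -79.57826796 163.75978948] [2.84215144e+00 4.91469807e-06 1.44854663e+00] 0.10100434466793005 [-6.73084432 -3.4616817   0.40291952]
```

View pics/d3c.png

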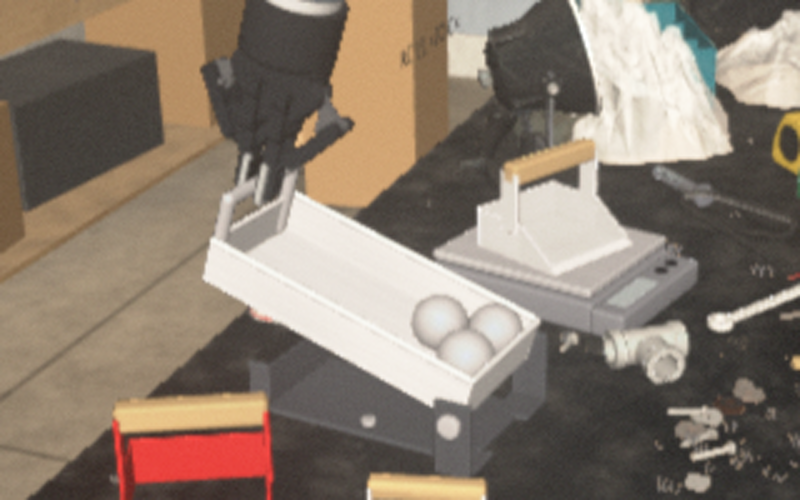

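The three balls are together at the low end and the pan is at about 0.30. Releasing and backing off along the tool.

Emit:
{"method": "jog_arm", "body": {"moves": [{"grip":0,"translation":[0,0,0],"twist":[0,0,0]},{"grip":0,"translation":[0,0,0],"twist":[0,0,0]},{"grip":0,"translation":[0,0,0],"twist":[0,0,0]},{"grip":0,"translation":[0,0,0],"twist":[0,0,0]},{"grip":0,"translation":[0,0,-0.025],"twist":[0,0,0]},{"grip":0,"translation":[0,0,-0.035],"twist":[0,0,0]},{"grip":0,"translation":[0,0,-0.035],"twist":[0,0,0]},{"grip":0,"translation":[0,0,-0.02],"twist":[0,0,0]},{"grip":-1,"translation":[0,0,0],"twist":[0,0,0]}]}}

```text
clock: 5.47
eef_pos: [596.4, -75.5, 278.7]
tcp_rot: [2.833, -0.0, 1.449]
contact_force: [0.0, 0.1, 0.6]
opening: 0.622
```

Run:
```python
from plan import *
save('wrist','w3')
s,p,R=now();print(p,s['tcp_rot'],s['opening'],s['contact_force'])
g=fr((456.6,-334.2),-.456,(8,0,0),0,0);print(g)
rows(p,R,np.array([g[0],g[1],250]),down(-.456),12)
```

```text
[595.89156489 -75.45475426 276.23840657] [ 2.83575744e+00 -2.14316311e-04  1.44872355e+00] 0.7088229312812037 [0.22739599 0.54152747 0.75398161]
[ 463.78256893 -337.72288284    0.        ]
{"grip": -1, "translation": [-0.023, -0.0085, -0.0004], "twist": [0.0252, -0.0043, 0.0276]},
{"grip": -1, "translation": [-0.0233, -0.0079, -0.0001], "twist": [0.0252, -0.0043, 0.0276]},
{"grip": -1, "translation": [-0.0235, -0.0073, 0.0002], "twist": [0.0252, -0.0043, 0.0276]},
{"grip": -1, "translation": [-0.0237, -0.0066, 0.0005], "twist": [0.0252, -0.0043, 0.0276]},
{"grip": -1, "translation": [-0.0238, -0.0059, 0.0007], "twist": [0.0252, -0.0043, 0.0276]},
{"grip": -1, "translation": [-0.024, -0.0052, 0.001], "twist": [0.0252, -0.0043, 0.0276]},
{"grip": -1, "translation": [-0.0241, -0.0046, 0.0012], "twist": [0.0252, -0.0043, 0.0276]},
{"grip": -1, "translation": [-0.0242, -0.0039, 0.0014], "twist": [0.0252, -0.0043, 0.0276]},
{"grip": -1, "translation": [-0.0243, -0.0031, 0.0016], "twist": [0.0252, -0.0043, 0.0276]},
{"grip": -1, "translation": [-0.0244, -0.0024, 0.0018], "twist": [0.0252, -0.0043, 0.0276]},
{"grip": -1, "translation": [-0.0244, -0.0017, 0.0019], "twist": [0.0252, -0.0043, 0.0276]},
{"grip": -1, "translation": [-0.0245, -0.001, 0.0021], "twist": [0.0252, -0.0043, 0.0276]},
```

View pics/w3.png

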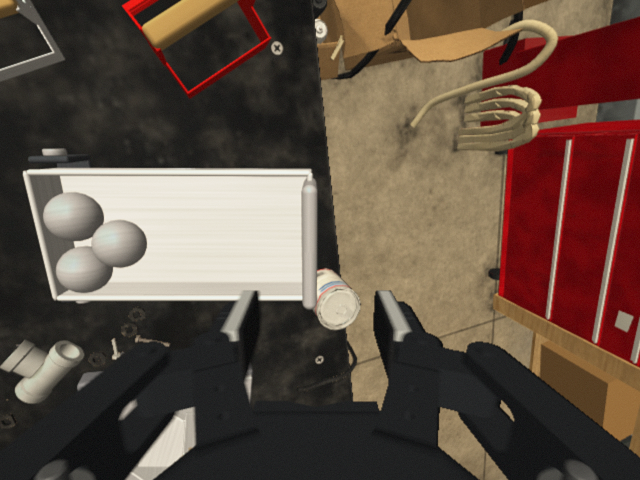

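The wrist view shows the tilted pan with the balls clustered at its low end, around (85,240). Nothing else has moved. Next, the scoop.

Emit:
{"method": "jog_arm", "body": {"moves": [{"grip":-1,"translation":[-0.023,-0.0085,0],"twist":[0.0252,-0.0043,0.0276]},{"grip":-1,"translation":[-0.0233,-0.008,0],"twist":[0.0252,-0.0043,0.0276]},{"grip":-1,"translation":[-0.0235,-0.0073,0],"twist":[0.0252,-0.0043,0.0276]},{"grip":-1,"translation":[-0.0237,-0.0066,0.0005],"twist":[0.0252,-0.0043,0.0276]},{"grip":-1,"translation":[-0.0238,-0.006,0.0007],"twist":[0.0252,-0.0043,0.0276]},{"grip":-1,"translation":[-0.024,-0.0052,0.001],"twist":[0.0252,-0.0043,0.0276]},{"grip":-1,"translation":[-0.0241,-0.0046,0.0012],"twist":[0.0252,-0.0043,0.0276]},{"grip":-1,"translation":[-0.0242,-0.0039,0.0014],"twist":[0.0252,-0.0043,0.0276]},{"grip":-1,"translation":[-0.0243,-0.003,0.0016],"twist":[0.0252,-0.0043,0.0276]},{"grip":-1,"translation":[-0.0244,-0.0024,0.0018],"twist":[0.0252,-0.0043,0.0276]}]}}

```text
clock: 6.35
eef_pos: [483.6, -294.8, 249.7]
tcp_rot: [3.099, -0.006, 1.169]
contact_force: [0.3, 0.4, 0.2]
opening: 1.002
```

Emit:
{"method": "jog_arm", "body": {"moves": [{"grip":-1,"translation":[-0.0244,-0.0017,0.002],"twist":[0.0252,-0.0043,0.0276]},{"grip":-1,"translation":[-0.0245,-0.001,0.002],"twist":[0.0252,-0.0043,0.0276]},{"grip":-1,"translation":[0,0,0],"twist":[0,0,0]},{"grip":-1,"translation":[0,0,0],"twist":[0,0,0]}]}}

```text
clock: 6.68
eef_pos: [461.9, -338.3, 245.3]
tcp_rot: [-3.135, 0.002, 1.113]
contact_force: [-0.4, 0.7, 0.6]
opening: 1.002
```

Run:
```python
from plan import *
s,p,R=now();print(p,s['tcp_rot'],s['opening'],s['contact_force'])
save('wrist','w4')
crop('w3',10,150,330,320,2.5,'w3c')
```

```text
[ 461.93798329 -338.31366334  245.33857451] [-3.13492819e+00  1.67594677e-03  1.11310674e+00] 1.001563919197113 [-0.42313312  0.6717188   0.60889981]
```

View pics/w4.png

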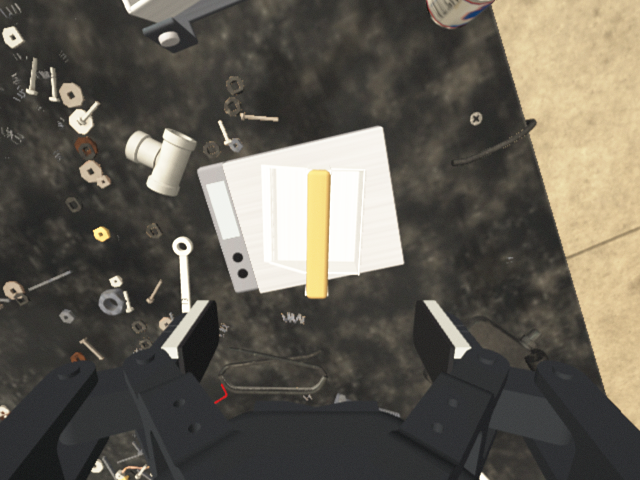

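View pics/w3c.png

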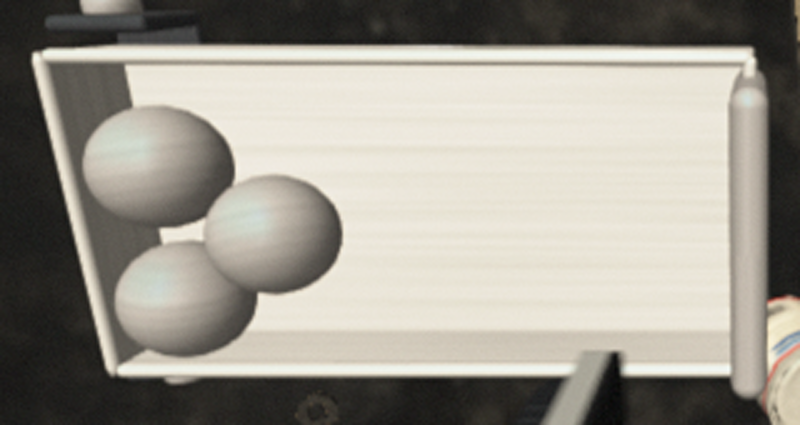

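```bash
cat > fit3.py <<'E'
from plan import *
from scipy.optimize import least_squares
W=load('w3');D=load('d3')
wc=lambda a,b:(10+(a+.5)/2.5-.5,150+(b+.5)/2.5-.5); dc=lambda a,b:(160+(a+.5)/2.5-.5,140+(b+.5)/2.5-.5)
L=(-3,58,36);Rr=(-3,-58,36);FR=(233,-58,36);FL=(233,58,36)
obs=[(W,wc(33,52),L),(W,wc(111,376),Rr),(W,wc(755,46),FL),(D,dc(541,321),Rr),(D,dc(475,404),L),(D,dc(207,239),FL),(D,dc(295,192),FR)]
def res(p,obs=obs):
    o=[]
    for f,uv,X in obs:
        q=proj(f,fr(p[:2],p[2],X,p[3])); o+=[q[0]-uv[0],q[1]-uv[1]]
    return o
for ob in (obs,obs[:3],obs[3:]):
    q=least_squares(res,[423,-61,-.12,.3],loss='soft_l1',args=(ob,));print(q.x.round(3));print(np.round(np.array(res(q.x,ob)).reshape(-1,2),1).tolist())
crop('w4',190,115,410,310,3.4,'w4c')
# floor plane points from depth
P=np.array([w(W,u,v) for u in range(150,290,7) for v in range(185,270,6)]);
c=P.mean(0);n=np.linalg.svd(P-c)[2][2];n*=np.sign(n[2]);print('plane',n,c,'tilt',np.arccos(n[2]),'yaw',np.arctan2(-n[1],-n[0]))
# height over hinge
print('offset of hinge pt from plane',n@(np.array([423.3,-61.1,45])-c))
E
python3 fit3.py
```

```text
[ 4.23752e+02 -5.93290e+01 -1.16000e-01  2.91000e-01]
[[-2.7, -0.2], [-0.7, 0.7], [0.6, 0.3], [-1.2, -1.8], [-1.3, -9.8], [-0.6, -0.1], [-2.9, -0.6]]
[ 4.20011e+02 -5.85640e+01 -1.28000e-01  1.25000e-01]
[[-0.0, -0.6], [0.1, 0.9], [0.1, -0.0]]
[ 4.13519e+02 -3.41970e+01 -1.32000e-01  3.38000e-01]
[[1.1, 5.0], [-0.3, -2.0], [0.1, 0.4], [-0.7, -0.6]]
plane [-0.29044116  0.03674579  0.95618705] [557.07553598 -74.95691772  84.08246938] tilt 0.29710829323677157 yaw -0.12584851644918352
offset of hinge pt from plane 1.9929545709205465
```

View pics/w4c.png

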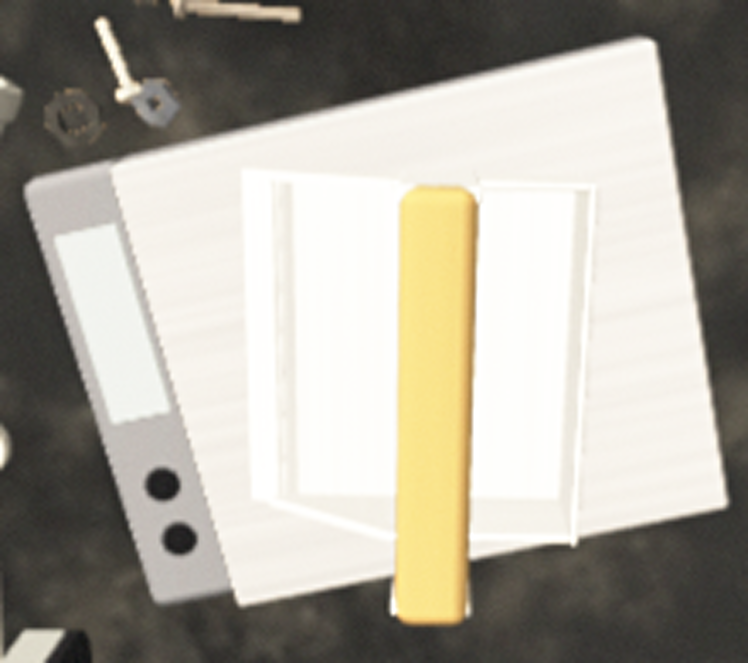

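```bash
sed -i 's/dc(475,404)/dc(471,380)/' fit3.py; python3 fit3.py
python3 - <<'E'
from fit import *
W=load('w4');q=lambda a,b:(190+(a+.5)/3.4-.5,115+(b+.5)/3.4-.5)
o=[(W,q(243,170),(-49.5,51,47)),(W,q(250,500),(-49.5,-51,47)),(W,q(597,184),(50,51,84)),(W,q(577,545),(50,-51,84)),(W,q(437,187),(8,52,135)),(W,q(431,622),(8,-52,135))]
fit(o,[456,-334,-.456])
fit(o[:4],[456,-334,-.456])
fit([(W,q(655,38),(82,73,46)),(W,q(729,505),(82,-73,46)),(W,q(238,606),(-82,-73,46)),(W,q(110,163),(-82,73,46))],[460,-338,-.229])
for a,b in((440,220),(437,400),(431,600)): print(w(W,*q(a,b)))
E
```

```text
[ 4.24002e+02 -5.92810e+01 -1.17000e-01  2.90000e-01]
[[-2.2, -0.3], [-0.4, 0.6], [1.0, 0.4], [-1.4, -1.8], [0.1, -0.2], [-0.7, -0.0], [-3.0, -0.6]]
[ 4.20011e+02 -5.85640e+01 -1.28000e-01  1.25000e-01]
[[-0.0, -0.6], [0.1, 0.9], [0.1, -0.0]]
[ 4.2139e+02 -5.5840e+01 -1.4800e-01  2.8200e-01]
[[0.1, -0.7], [-0.3, 0.6], [0.7, 0.1], [-0.3, -0.1]]
plane [-0.29044116  0.03674579  0.95618705] [557.07553598 -74.95691772  84.08246938] tilt 0.29710829323677157 yaw -0.12584851644918352
offset of hinge pt from plane 1.9929545709205465
[ 457.988 -332.691   -0.47 ]
[[-0.5, -0.2], [0.6, -1.1], [-0.1, -0.3], [-0.1, -0.2], [0.2, 1.3], [-0.1, 0.3]]
[ 457.844 -333.072   -0.471]
[[-0.4, 0.2], [0.6, -0.8], [-0.0, 0.2], [-0.1, 0.2]]
[ 4.64413e+02 -3.36199e+02 -2.39000e-01]
[[0.7, -0.5], [0.3, 0.4], [-0.2, 0.1], [-0.8, 0.2]]
[ 486.48642728 -295.65526828  136.36045947]
[ 467.90958653 -332.2041858   135.93381164]
[ 444.4869914  -376.84950535  135.66714041]
```

Run:
```python
from plan import *
s,p,R=now();print(p)
rows(p,R,np.array([465.1,-336.4,107]),down(-.47),6,0)
```

```text
[ 462.22047251 -337.53753077  245.67188048]
{"grip": 0, "translation": [0.0004, 0.0005, 0.0231], "twist": [-0.001, 0.0003, 0.0022]},
{"grip": 0, "translation": [0.0004, 0.0005, 0.0231], "twist": [-0.001, 0.0003, 0.0022]},
{"grip": 0, "translation": [0.0004, 0.0004, 0.0231], "twist": [-0.001, 0.0003, 0.0022]},
{"grip": 0, "translation": [0.0004, 0.0004, 0.0231], "twist": [-0.001, 0.0003, 0.0022]},
{"grip": 0, "translation": [0.0004, 0.0004, 0.0231], "twist": [-0.001, 0.0003, 0.0022]},
{"grip": 0, "translation": [0.0004, 0.0004, 0.0231], "twist": [-0.001, 0.0003, 0.0022]},
```

Emit:
{"method": "jog_arm", "body": {"moves": [{"grip":0,"translation":[0.0004,0.0005,0.023],"twist":[-0.001,0.0003,0.0022]},{"grip":0,"translation":[0.0004,0.0005,0.023],"twist":[-0.001,0.0003,0.0022]},{"grip":0,"translation":[0.0004,0.0004,0.023],"twist":[-0.001,0.0003,0.0022]},{"grip":0,"translation":[0.0004,0.0004,0.023],"twist":[-0.001,0.0003,0.0022]},{"grip":0,"translation":[0.0004,0.0004,0.023],"twist":[-0.001,0.0003,0.0022]},{"grip":0,"translation":[0.0004,0.0004,0.023],"twist":[-0.001,0.0003,0.0022]},{"grip":0,"translation":[0,0,0],"twist":[0,0,0]},{"grip":0,"translation":[0,0,0],"twist":[0,0,0]}]}}

```text
clock: 7.4
eef_pos: [465.0, -335.4, 108.1]
tcp_rot: [-3.14, -0.0, 1.103]
contact_force: [0.6, -0.1, -0.0]
opening: 0.494
```

Run:
```python
from plan import *
s,p,R=now();print(p,s['tcp_rot'],s['opening'],s['contact_force'])
save('wrist','w5')
```

```text
[ 464.99837693 -335.41209345  108.13338387] [-3.14019599e+00 -1.13929702e-04  1.10277278e+00] 0.49443211576086965 [ 0.64807594 -0.08730504 -0.01587486]
```

View pics/w5.png

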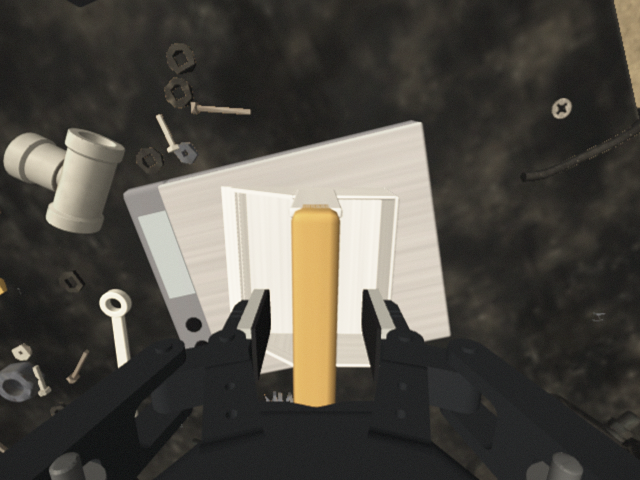

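The handle (u≈316) is centred between the pads (268 and 365). Closing at 100 N.

Emit:
{"method": "jog_arm", "body": {"moves": [{"grip":1,"translation":[0,0,0],"twist":[0,0,0]},{"grip":1,"translation":[0,0,0],"twist":[0,0,0]},{"grip":1,"translation":[0,0,0],"twist":[0,0,0]},{"grip":1,"translation":[0,0,0],"twist":[0,0,0]},{"grip":1,"translation":[0,0,0],"twist":[0,0,0]},{"grip":1,"translation":[0,0,0],"twist":[0,0,0]}], "squeeze": 110}}

```text
clock: 7.95
eef_pos: [466.4, -337.3, 110.8]
tcp_rot: [3.138, 0.001, 1.101]
contact_force: [0.6, 2.5, 7.1]
opening: 0.189
```

Run:
```python
from plan import *
s,p,R=now();print(p,s['tcp_rot'],s['opening'],s['contact_force'])
```

```text
[ 466.36469286 -337.34102272  110.82733537] [3.13755267e+00 7.12223984e-04 1.10144678e+00] 0.18893165413129026 [0.55259863 2.50853734 7.13900359]
```

Emit:
{"method": "jog_arm", "body": {"moves": [{"grip":1,"translation":[0,0,-0.005],"twist":[0,0,0]},{"grip":1,"translation":[0,0,-0.015],"twist":[0,0,0]},{"grip":1,"translation":[0,0,-0.03],"twist":[0,0,0]},{"grip":1,"translation":[0,0,-0.03],"twist":[0,0,0]},{"grip":1,"translation":[0,0,-0.03],"twist":[0,0,0]},{"grip":1,"translation":[0,0,-0.03],"twist":[0,0,0]},{"grip":1,"translation":[0,0,-0.02],"twist":[0,0,0]},{"grip":1,"translation":[0,0,0],"twist":[0,0,0]},{"grip":1,"translation":[0,0,0],"twist":[0,0,0]}]}}

```text
clock: 8.7
eef_pos: [465.5, -337.0, 270.2]
tcp_rot: [3.138, 0.001, 1.101]
contact_force: [-1.1, 0.2, -3.3]
opening: 0.187
```

Run:
```python
from plan import *
s,p,R=now();print(p,s['tcp_rot'],s['opening'],s['contact_force'])
save('wrist','w6');save('side','d6');save('scene','s6')
crop('w6',170,150,470,375,2.6,'w6c');crop('d6',200,80,500,305,2.6,'d6c')
crop('s6',230,100,500,300,2.9,'s6c')
```

```text
[ 465.54152667 -336.97133218  270.18747608] [3.13771902e+00 1.01751525e-03 1.10144711e+00] 0.1867007607816254 [-1.06117372  0.19028925 -3.34856889]
```

View pics/w6c.png

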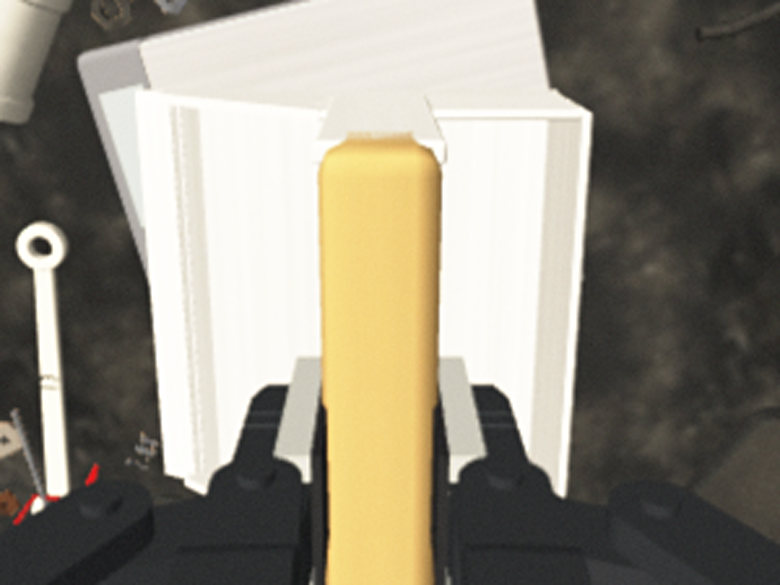

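View pics/d6c.png

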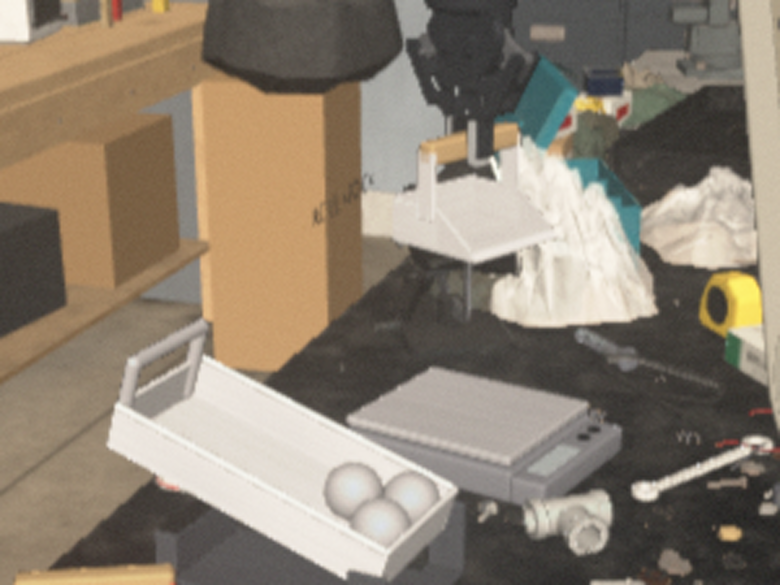

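View pics/s6c.png

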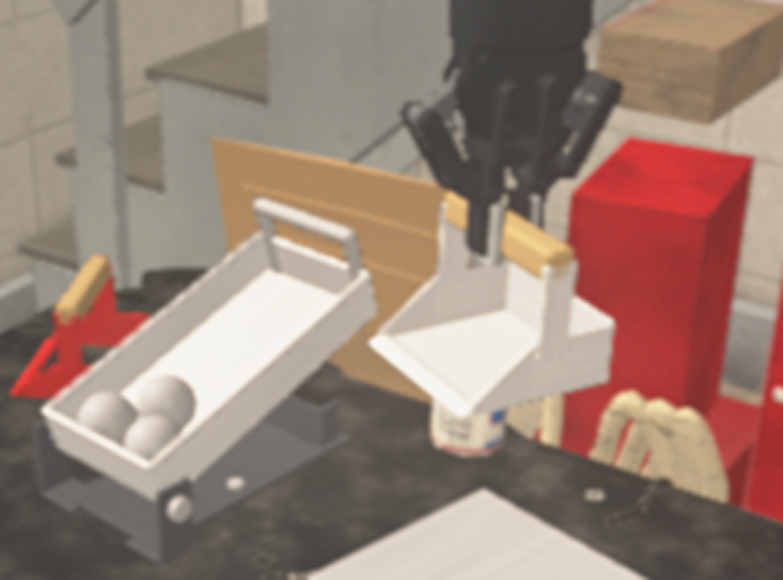

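```bash
cat > fit6.py <<'E'
from plan import *
from scipy.optimize import least_squares
W=load('w6');S=load('s6');D=load('d6')
s,p,R=now()
q=lambda a,b:(170+(a+.5)/2.6-.5,150+(b+.5)/2.6-.5)
d=lambda a,b:(200+(a+.5)/2.6-.5,80+(b+.5)/2.6-.5)
sc=lambda a,b:(230+(a+.5)/2.9-.5,100+(b+.5)/2.9-.5)
B=Ro.from_matrix(np.array([[0,1,0],[1,0,0],[0,0,-1.]]))
def pt(v,X):  # scoop pt -> world ; v: pos of scoop origin in 'scoop-like tool axes' + rotvec
    F=R*B   # frame axes: x=tool y,y=tool x,z=-tool z
    return p+F.apply(v[:3]+Ro.from_rotvec(v[3:]).apply(X))
lp,lm=(-49.5,51,1),(-49.5,-51,1)
ow=[(W,q(137,90),lp),(W,q(166,476),lm),(W,q(592,112),(50,51,38)),(W,q(322,148),(-1,52.5,88)),(W,q(440,148),(17,52.5,88))]
oo=[(S,sc(371,340),lp),(S,sc(467,417),lm),(S,sc(615,322),(50,-51,38)),(D,d(473,262),lp),(D,d(553,232),lm),(D,d(395,198),(50,51,38))]
def res(v,ob,pr):
    o=[]
    for f,uv,X in ob:
        a=proj(f,pt(v,X));o+=[a[0]-uv[0],a[1]-uv[1]]
    if pr: o+=list((v[3:])/.01)+list((v[:3]-[-8.5,0,-65])/3)
    return o
for n,ob in(('w',ow),('all',ow+oo)):
    x=least_squares(res,[-8,0,-65,0,0,0],loss='soft_l1',args=(ob,1));print(n,x.x.round(3));print(np.round(np.array(res(x.x,ob,0)).reshape(-1,2),1).tolist())
E
python3 fit6.py
```

```text
w [-6.1450e+00 -1.8040e+00 -6.4327e+01 -6.0000e-03  2.0000e-03 -0.0000e+00]
[[-0.2, 0.7], [-0.0, -1.4], [0.0, 0.0], [-1.8, 0.0], [1.9, -0.0]]
all [-6.1120e+00 -1.7750e+00 -6.4209e+01 -6.0000e-03  4.0000e-03  1.0000e-03]
[[-0.3, 0.7], [0.0, -1.3], [0.2, -0.1], [-1.4, 0.1], [2.3, -0.0], [-0.2, 1.0], [-1.3, 0.1], [0.9, -0.7], [0.5, 0.0], [1.9, 1.5], [-2.5, -1.0]]
```

```bash
cat > tgt.py <<'E'
from plan import *
O=(423.5,-61.1);YAW=-.121;T=.298;SC=np.array([-6.1,-1.8,-64.3])
def tgt(X,y,z): return fr(O,YAW,np.array([X,y,z])-SC,T)
def inpan(p,R):
    F=Ro.from_euler('z',YAW)*Ro.from_euler('y',-T)
    q=F.inv().apply(p-np.array([*O,45])); return q+SC, (down(YAW,T).inv()*R).as_rotvec()
E
python3 - <<'E'
from tgt import *
s,p,R=now()
t=tgt(158,0,115);print(t)
rows(p,R,t,down(YAW,T),12,1)
E
```

```text
[527.17854295 -71.89343091 264.57869109]
{"grip": 1, "translation": [0.022, -0.0053, 0.0002], "twist": [-0.0247, 0.0043, -0.0288]},
{"grip": 1, "translation": [0.0221, -0.0047, 0.0002], "twist": [-0.0247, 0.0043, -0.0288]},
{"grip": 1, "translation": [0.0223, -0.004, 0.0002], "twist": [-0.0247, 0.0043, -0.0288]},
{"grip": 1, "translation": [0.0224, -0.0034, 0.0002], "twist": [-0.0247, 0.0043, -0.0288]},
{"grip": 1, "translation": [0.0225, -0.0027, 0.0002], "twist": [-0.0247, 0.0043, -0.0288]},
{"grip": 1, "translation": [0.0225, -0.0021, 0.0003], "twist": [-0.0247, 0.0043, -0.0288]},
{"grip": 1, "translation": [0.0226, -0.0015, 0.0003], "twist": [-0.0247, 0.0043, -0.0288]},
{"grip": 1, "translation": [0.0226, -0.0008, 0.0004], "twist": [-0.0247, 0.0043, -0.0288]},
{"grip": 1, "translation": [0.0226, -0.0002, 0.0005], "twist": [-0.0247, 0.0043, -0.0288]},
{"grip": 1, "translation": [0.0226, 0.0005, 0.0006], "twist": [-0.0247, 0.0043, -0.0288]},
{"grip": 1, "translation": [0.0226, 0.0011, 0.0007], "twist": [-0.0247, 0.0043, -0.0288]},
{"grip": 1, "translation": [0.0225, 0.0017, 0.0008], "twist": [-0.0247, 0.0043, -0.0288]},
```

Emit:
{"method": "jog_arm", "body": {"moves": [{"grip":1,"translation":[0.022,-0.0053,0],"twist":[-0.0247,0.0043,-0.0288]},{"grip":1,"translation":[0.0221,-0.0047,0],"twist":[-0.0247,0.0043,-0.0288]},{"grip":1,"translation":[0.0223,-0.004,0],"twist":[-0.0247,0.0043,-0.0288]},{"grip":1,"translation":[0.0224,-0.0034,0],"twist":[-0.0247,0.0043,-0.0288]},{"grip":1,"translation":[0.0225,-0.0027,0],"twist":[-0.0247,0.0043,-0.0288]},{"grip":1,"translation":[0.0225,-0.002,0],"twist":[-0.0247,0.0043,-0.0288]},{"grip":1,"translation":[0.0226,-0.0015,0],"twist":[-0.0247,0.0043,-0.0288]},{"grip":1,"translation":[0.0226,-0.0008,0],"twist":[-0.0247,0.0043,-0.0288]},{"grip":1,"translation":[0.0226,0,0],"twist":[-0.0247,0.0043,-0.0288]},{"grip":1,"translation":[0.0226,0.0005,0],"twist":[-0.0247,0.0043,-0.0288]}]}}

```text
clock: 9.68
eef_pos: [516.5, -115.2, 267.7]
tcp_rot: [2.893, -0.006, 1.393]
contact_force: [0.8, -0.4, -2.4]
opening: 0.19
```

Emit:
{"method": "jog_arm", "body": {"moves": [{"grip":1,"translation":[0.0226,0.0011,0.0007],"twist":[-0.0247,0.0043,-0.0288]},{"grip":1,"translation":[0.0225,0.0017,0.0008],"twist":[-0.0247,0.0043,-0.0288]},{"grip":1,"translation":[0,0,0],"twist":[0,0,0]},{"grip":1,"translation":[0,0,0],"twist":[0,0,0]},{"grip":1,"translation":[0,0,0],"twist":[0,0,0]}]}}

```text
clock: 10.1
eef_pos: [527.3, -72.6, 267.9]
tcp_rot: [2.844, 0.002, 1.45]
contact_force: [-0.2, -0.5, -2.9]
opening: 0.188
```

Run:
```python
from tgt import *
s,p,R=now();print(p,inpan(p,R))
save('wrist','w7');save('scene','s7');save('side','d7')
rows(p,R,tgt(158,0,45),down(YAW,T),6,1)
crop('s7',200,120,440,320,3.3,'s7c')
```

```text
[527.27835433 -72.61428131 267.87882014] (array([159.14683734,  -0.70353213, 118.10003969]), array([ 1.33280244e-05, -1.56652019e-03, -5.77723868e-04]))
{"grip": 1, "translation": [0.0001, -0.0002, 0.0122], "twist": [0.0, 0.0003, 0.0001]},
{"grip": 1, "translation": [0.0001, -0.0002, 0.0122], "twist": [0.0, 0.0003, 0.0001]},
{"grip": 1, "translation": [0.0001, -0.0002, 0.0122], "twist": [0.0, 0.0003, 0.0001]},
{"grip": 1, "translation": [0.0001, -0.0002, 0.0122], "twist": [0.0, 0.0003, 0.0001]},
{"grip": 1, "translation": [0.0001, -0.0002, 0.0122], "twist": [0.0, 0.0003, 0.0001]},
{"grip": 1, "translation": [0.0001, -0.0002, 0.0122], "twist": [0.0, 0.0003, 0.0001]},
```

View pics/w7.png

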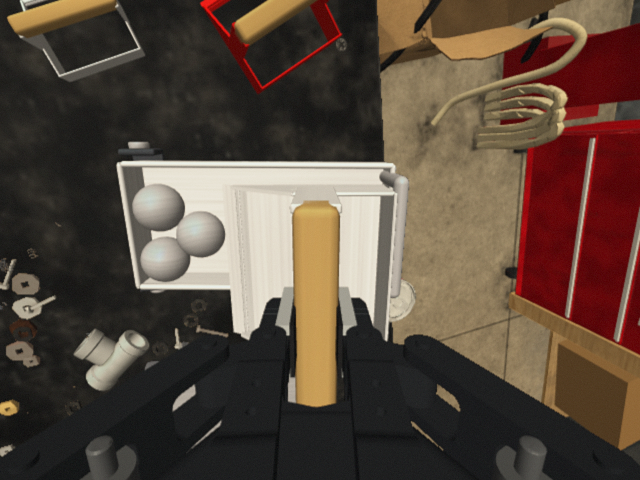

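View pics/s7c.png

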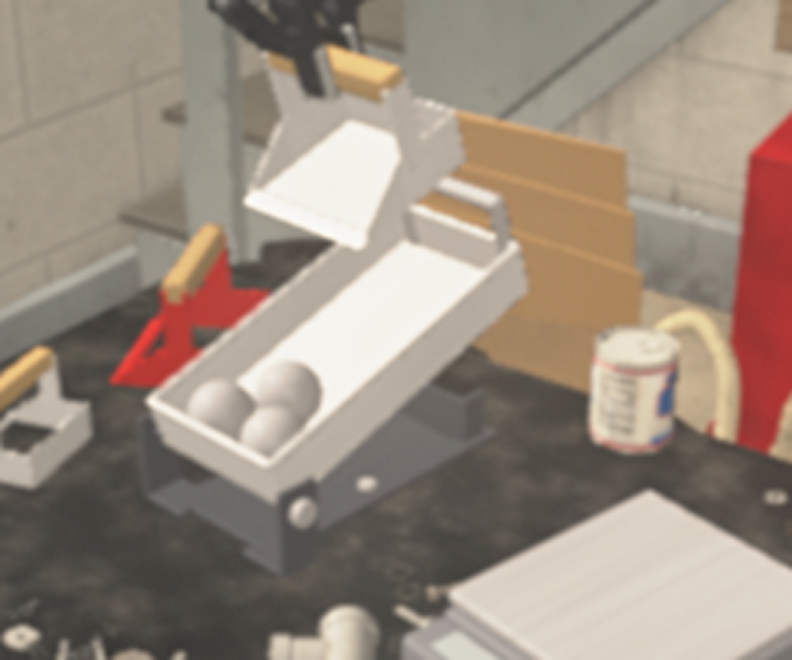

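View pics/d7.png

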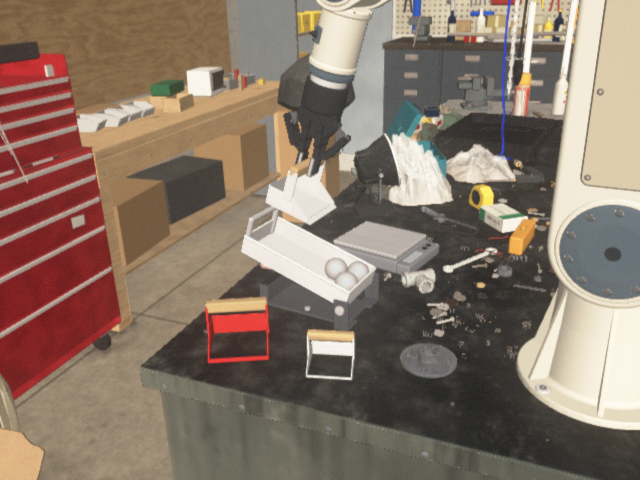

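The scoop is over the upper half of the pan and aligned with it. Wrist view: pan +y rim at v≈163, scoop +y edge at v≈187, balls at u 130–225. Descending to just above the rim.

Emit:
{"method": "jog_arm", "body": {"moves": [{"grip":1,"translation":[0,0,0.012],"twist":[0,0,0]},{"grip":1,"translation":[0,0,0.015],"twist":[0,0,0]},{"grip":1,"translation":[0.0007,0,0.015],"twist":[0,0.0015,0]},{"grip":1,"translation":[0,0,0.015],"twist":[0,0,0]},{"grip":1,"translation":[0,0,0.013],"twist":[0,0,0]},{"grip":1,"translation":[0,0,0],"twist":[0,0,0]},{"grip":1,"translation":[0,0,0],"twist":[0,0,0]},{"grip":1,"translation":[0,0,0],"twist":[0,0,0]}]}}

```text
clock: 10.92
eef_pos: [548.7, -74.9, 202.6]
tcp_rot: [2.841, 0.0, 1.449]
contact_force: [-0.4, -0.5, -2.0]
opening: 0.188
```

Run:
```python
from tgt import *
s,p,R=now();print(p,inpan(p,R))
save('wrist','w8');save('scene','s8');save('side','d8')
crop('w8',100,140,430,360,2.4,'w8c')
crop('s8',200,120,440,320,3.3,'s8c'); crop('d8',220,150,420,330,3.3,'d8c')
```

```text
[548.67516672 -74.86962354 202.59619746] (array([160.54371996,  -0.35968296,  49.37841674]), array([-0.00254004, -0.0001668 ,  0.00037191]))
```

View pics/w8c.png

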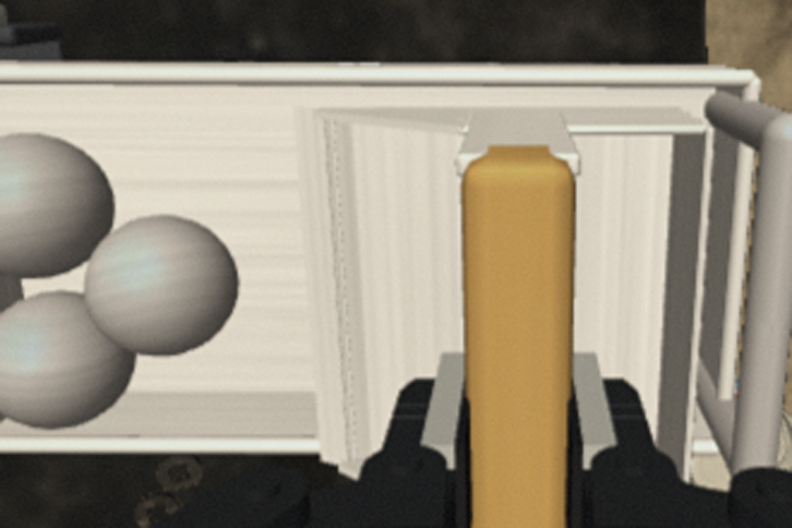

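View pics/s8c.png

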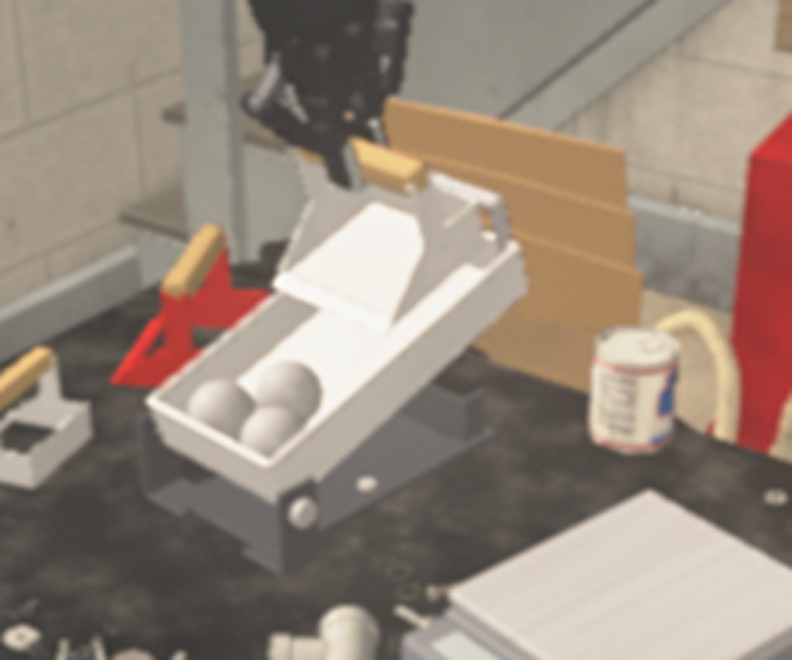

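View pics/d8c.png

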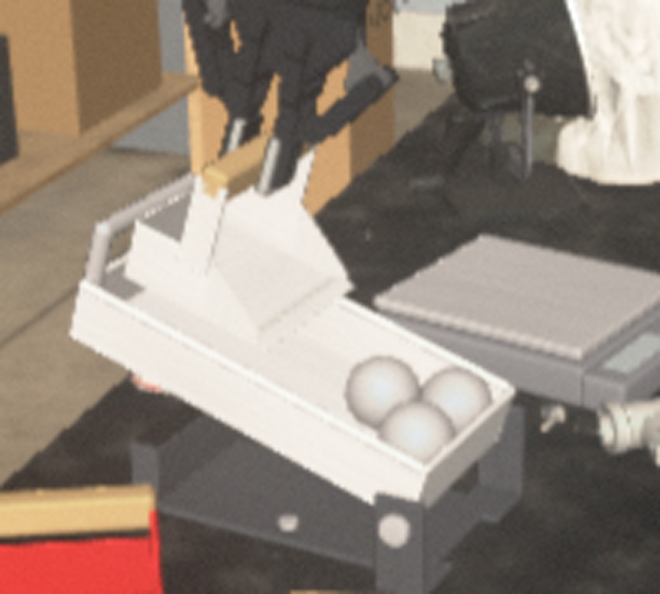

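```bash
cat > meas.py <<'E'
from tgt import *
def onplane(f,uv,zp):
    F=Ro.from_euler('z',YAW)*Ro.from_euler('y',-T)
    c=np.array([(uv[0]-f['cx'])/f['fx'],(uv[1]-f['cy'])/f['fy'],1]);d=F.inv().apply(f['R'].T@c);o=F.inv().apply(-f['R'].T@f['t']-np.array([*O,45]))
    k=(zp-o[2])/d[2];return (o+k*d).round(1)
E
python3 - <<'E'
from meas import *
f=load('w8');q=lambda a,b:(100+(a+.5)/2.4-.5,140+(b+.5)/2.4-.5)
for n,a,z in(('rim+y out',(10,62),36),('rim+y out',(740,67),36),('rim+y in',(10,84),36),('rim+y in',(700,90),36),('rim-y out',(10,453),36),('rim-y out',(300,453),36),('rim-y in',(10,437),36),('rim-y in',(300,440),36),('floor-y',(200,392),0),
  ('lip+',(302,107),50),('lip-',(322,465),50),('back top+',(706,130),87)): print(n,onplane(f,q(*a),z))
E
```

```text
rim+y out [32.2 61.4 36. ]
rim+y out [228.6  60.1  36. ]
rim+y in [31.2 55.6 36. ]
rim+y in [218.1  53.9  36. ]
rim-y out [ 10.8 -57.   36. ]
rim-y out [100.7 -57.3  36. ]
rim-y in [ 11.8 -51.4  36. ]
rim-y in [101.1 -52.7  36. ]
floor-y [ 56.4 -54.3   0. ]
lip+ [113.3  51.   50. ]
lip- [111.1 -52.9  50. ]
back top+ [208.3  50.3  87. ]
```

```bash
sed -i 's/^O=.*/O=(423.75,-59.1);YAW=-.126;T=.298;SC=np.array([-6.1,-2.3,-64.3])/' tgt.py
python3 - <<'E'
from tgt import *
s,p,R=now();print(inpan(p,R))
rows(p,R,tgt(160,0,40),down(YAW,T),3,1)
rows(p,R,tgt(160,0,8),down(YAW,T),1,1)
E
```

```text
(array([160.83715581,  -1.97302603,  49.751089  ]), array([-0.00369571,  0.00143789, -0.00483852]))
{"grip": 1, "translation": [0.0007, -0.0003, 0.0033], "twist": [0.0012, -0.0005, 0.0016]},
{"grip": 1, "translation": [0.0007, -0.0003, 0.0033], "twist": [0.0012, -0.0005, 0.0016]},
{"grip": 1, "translation": [0.0007, -0.0003, 0.0033], "twist": [0.0012, -0.0005, 0.0016]},
{"grip": 1, "translation": [0.0019, -0.001, 0.0418], "twist": [0.0037, -0.0014, 0.0048]},
```

Emit:
{"method": "jog_arm", "body": {"moves": [{"grip":1,"translation":[0.001,0,0.003],"twist":[0,0,0.002]},{"grip":1,"translation":[0.001,0,0.004],"twist":[0,0,0.002]},{"grip":1,"translation":[0,0,0.007],"twist":[0,0,0]},{"grip":1,"translation":[0,0,0.007],"twist":[0,0,0]},{"grip":1,"translation":[0,0,0.007],"twist":[0,0,0]},{"grip":1,"translation":[0,0,0.007],"twist":[0,0,0]},{"grip":1,"translation":[0,0,0],"twist":[0,0,0]},{"grip":1,"translation":[0,0,0],"twist":[0,0,0]}]}}

```text
clock: 11.73
eef_pos: [558.7, -73.7, 167.8]
tcp_rot: [2.843, -0.001, 1.446]
contact_force: [-0.3, -0.2, -1.7]
opening: 0.19
```

Run:
```python
from tgt import *
s,p,R=now();print(p,inpan(p,R))
save('wrist','w9');save('scene','s9');save('side','d9')
crop('w9',100,140,430,360,2.4,'w9c')
crop('s9',200,120,440,320,3.3,'s9c'); crop('d9',220,150,420,330,3.3,'d9c')
```

```text
[558.7203053  -73.65552413 167.75919616] (array([159.69048014,   0.22116045,  13.19727274]), array([-0.00073407,  0.00153438, -0.00104931]))
```

View pics/w9c.png

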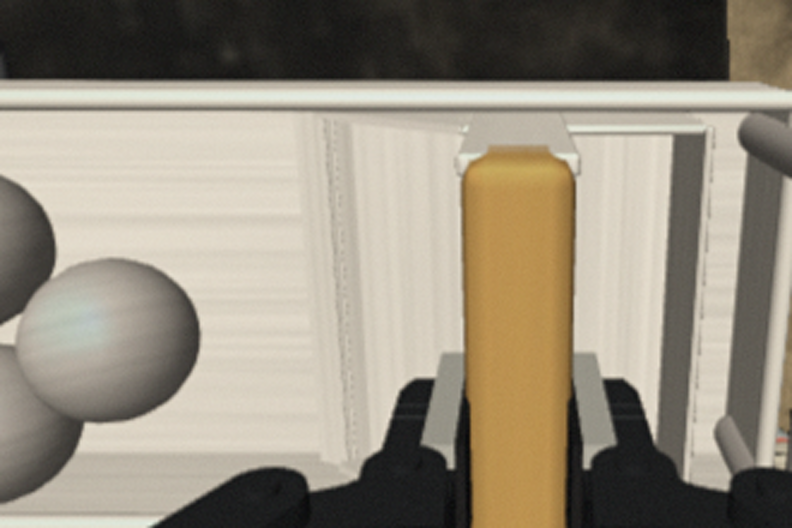

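View pics/s9c.png

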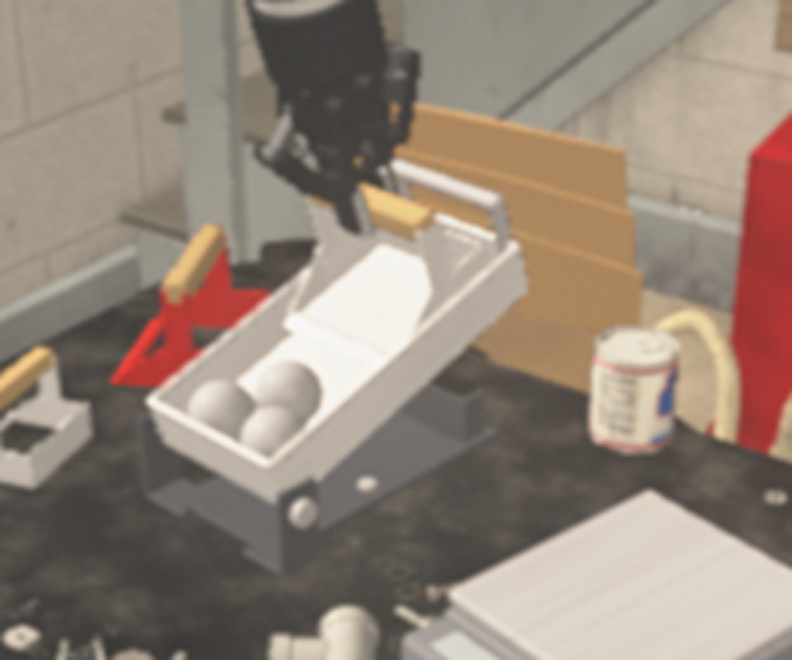

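View pics/d9c.png

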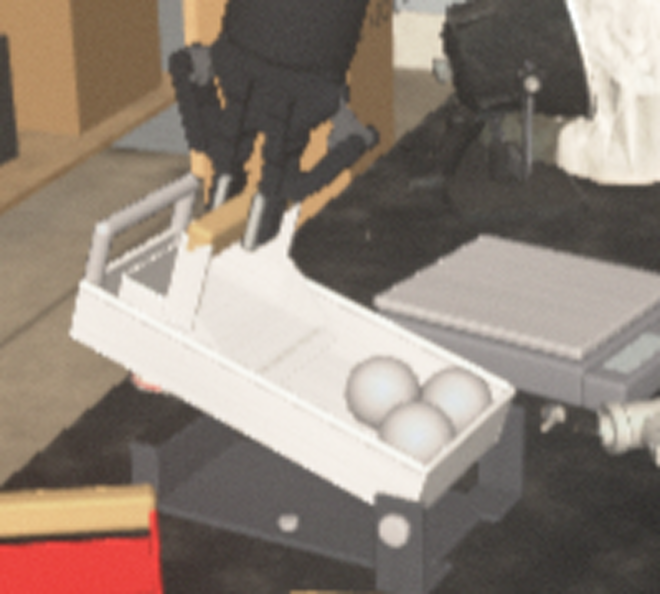

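Run:
```python
from meas import *
f=load('w9');q=lambda a,b:(100+(a+.5)/2.4-.5,140+(b+.5)/2.4-.5)
for n,a,z in(('rim+y out',(10,79),36),('rim+y out',(740,82),36),('rim+y in',(10,109),36),('rim+y in',(440,112),36),('floor-y',(220,453),0),
  ('lip+',(303,113),13.5),('lip-',(325,464),13.5),('back top+',(708,129),51)): print(n,onplane(f,q(*a),z))
```

```text
rim+y out [52.6 60.6 36. ]
rim+y out [217.9  60.2  36. ]
rim+y in [51.4 53.9 36. ]
rim+y in [149.7  53.3  36. ]
floor-y [ 75.  -56.2   0. ]
lip+ [112.3  50.4  13.5]
lip- [111.1 -51.8  13.5]
back top+ [207.8  51.6  51. ]
```

Emit:
{"method": "jog_arm", "body": {"moves": [{"grip":1,"translation":[0,0,0.003],"twist":[0,0,0]},{"grip":1,"translation":[0,0,0.003],"twist":[0,0,0]},{"grip":1,"translation":[0,0,0.002],"twist":[0,0,0]},{"grip":1,"translation":[0,0,0.002],"twist":[0,0,0]},{"grip":1,"translation":[0,0,0],"twist":[0,0,0]},{"grip":1,"translation":[0,0,0],"twist":[0,0,0]}]}}

```text
clock: 12.38
eef_pos: [561.9, -74.0, 158.9]
tcp_rot: [2.842, -0.001, 1.446]
contact_force: [-0.0, -0.0, -3.1]
opening: 0.187
```

Run:
```python
from tgt import *
s,p,R=now();print(p,inpan(p,R),s['contact_force'],s['wrist_torque'])
```

```text
[561.90083389 -74.02178304 158.87709757] (array([160.14286095,   0.25749213,   3.76670464]), array([-0.00192265,  0.001553  , -0.00104524])) [-0.02643297 -0.04947235 -3.12145826] [0.05895635 0.263883   0.00223722]
```

Emit:
{"method": "jog_arm", "body": {"moves": [{"grip":1,"translation":[0,0,0.001],"twist":[0,0,0]},{"grip":1,"translation":[0,0,0.001],"twist":[0,0,0]},{"grip":1,"translation":[0,0,0.001],"twist":[0,0,0]},{"grip":1,"translation":[0,0,0],"twist":[0,0,0]},{"grip":1,"translation":[0,0,0],"twist":[0,0,0]}]}}

```text
clock: 12.8
eef_pos: [562.9, -74.2, 156.2]
tcp_rot: [2.841, -0.001, 1.446]
contact_force: [0.5, -0.2, -1.0]
opening: 0.188
```

Run:
```python
from tgt import *
s,p,R=now();print(p,inpan(p,R),s['contact_force'],s['wrist_torque'])
```

```text
[562.92610498 -74.17468403 156.2305079 ] (array([160.35647956,   0.23464587,   0.93247784]), array([-0.00237662,  0.00151265, -0.0010681 ])) [ 0.49372361 -0.24121071 -1.02017841] [-0.02557742  0.19594602 -0.01774932]
```

Emit:
{"method": "jog_arm", "body": {"moves": [{"grip":1,"translation":[0,0,0.001],"twist":[0,0,0]},{"grip":1,"translation":[0,0,0],"twist":[0,0,0]},{"grip":1,"translation":[0,0,0],"twist":[0,0,0]}]}}

```text
clock: 13.05
eef_pos: [563.5, -74.2, 155.6]
tcp_rot: [2.841, -0.001, 1.446]
contact_force: [-1.1, 0.7, 3.0]
opening: 0.188
```

Run:
```python
from tgt import *
s,p,R=now();print(p,inpan(p,R),s['contact_force'],s['wrist_torque'])
save('side','d10');crop('d10',220,150,420,330,3.3,'d10c')
```

```text
[563.4662262  -74.20875327 155.58545269] (array([1.60683401e+02, 2.68722057e-01, 1.57268752e-01]), array([-0.00296606,  0.00155243, -0.00104734])) [-1.08471806  0.67789917  2.97492187] [-0.04990096  0.3062439  -0.06948527]
```

View pics/d10c.png

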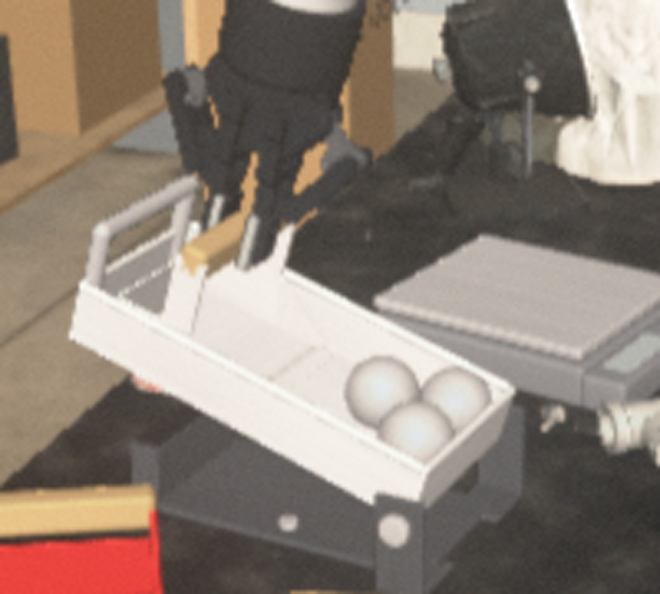

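The scoop is touching the pan floor (about 6 N). Now sliding towards the balls, lip slightly down.

Emit:
{"method": "jog_arm", "body": {"moves": [{"grip":1,"translation":[0,-0.004,0],"twist":[-0.004,0,0]},{"grip":1,"translation":[0,-0.006,0],"twist":[-0.003,0,0]},{"grip":1,"translation":[0,-0.008,0],"twist":[0,0,0]},{"grip":1,"translation":[0,-0.008,0],"twist":[0,0,0]},{"grip":1,"translation":[0,-0.007,0],"twist":[0,0,0]},{"grip":1,"translation":[0,-0.004,0],"twist":[0,0,0]}]}}

```text
clock: 13.6
eef_pos: [528.5, -69.8, 144.9]
tcp_rot: [2.832, -0.001, 1.446]
contact_force: [-0.0, 0.2, 9.0]
opening: 0.181
```

Run:
```python
from tgt import *
s,p,R=now();print(p,inpan(p,R),s['contact_force'],s['wrist_torque'])
save('wrist','w11');save('side','d11');crop('d11',220,150,420,330,3.3,'d11c')
```

```text
[528.48496929 -69.84778364 144.92590108] (array([123.8553978 ,   0.19913507,   0.31782463]), array([-0.01180078,  0.00148496, -0.00108907])) [-0.01739646  0.18894415  9.04215579] [-0.11406769  0.20873211 -0.00410168]
```

View pics/d11c.png

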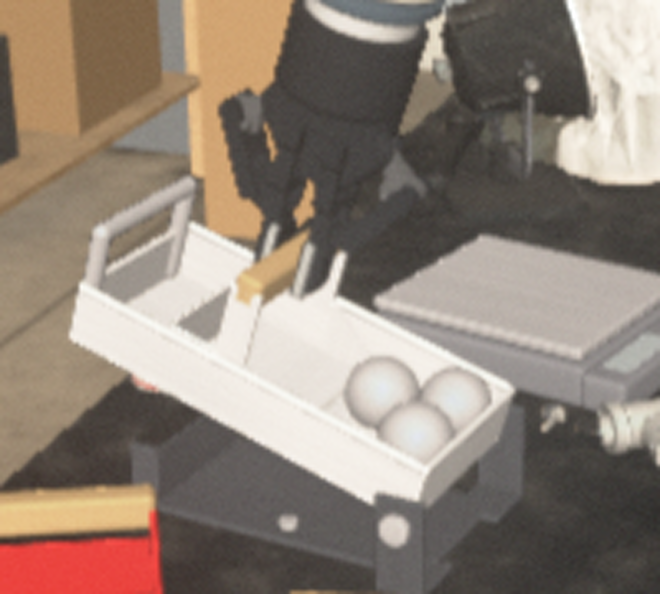

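View pics/w11.png

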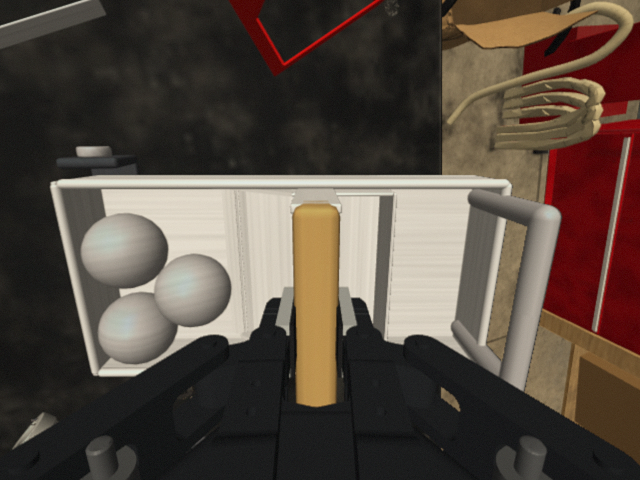

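The pan has kept its tilt and the lip is about 15 mm from ball 3. I'll ease the down pressure slightly and continue.

Emit:
{"method": "jog_arm", "body": {"moves": [{"grip":1,"translation":[0,-0.004,-0.0004],"twist":[0,0,0]},{"grip":1,"translation":[0,-0.004,0],"twist":[0,0,0]},{"grip":1,"translation":[0,-0.004,0],"twist":[0,0,0]},{"grip":1,"translation":[0,-0.004,0],"twist":[0,0,0]},{"grip":1,"translation":[0,-0.004,0],"twist":[0,0,0]},{"grip":1,"translation":[0,-0.004,0],"twist":[0,0,0]},{"grip":1,"translation":[0,-0.003,0],"twist":[0,0,0]}]}}

```text
clock: 14.28
eef_pos: [503.7, -66.7, 137.5]
tcp_rot: [2.831, -0.001, 1.446]
contact_force: [-0.6, -0.5, 10.5]
opening: 0.191
```

Run:
```python
from tgt import *
s,p,R=now();print(p,inpan(p,R),s['contact_force'],s['wrist_torque'])
save('wrist','w12');save('side','d12');crop('d12',220,150,420,330,3.3,'d12c')
```

```text
[503.69577858 -66.74377759 137.5073401 ] (array([97.79559594,  0.16335413,  0.56138953]), array([-0.01304369,  0.00148008, -0.00108744])) [-0.55683619 -0.5191107  10.54841859] [-0.11767921  0.03226954  0.02941086]
```

View pics/d12c.png

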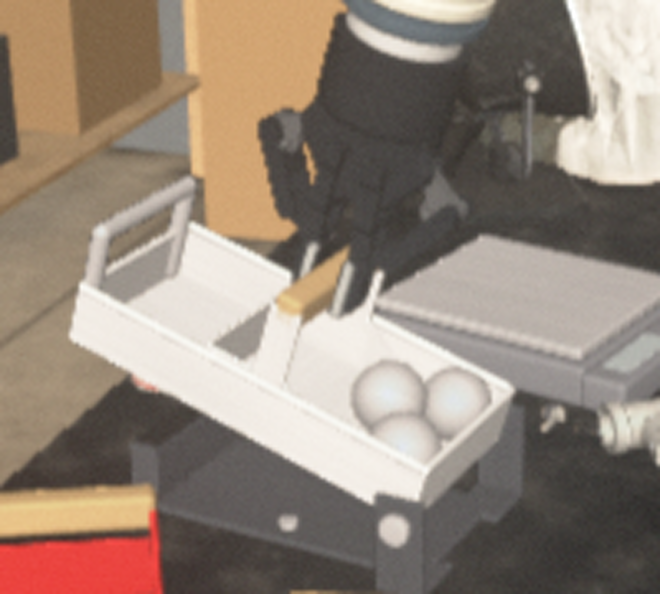

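View pics/w12.png

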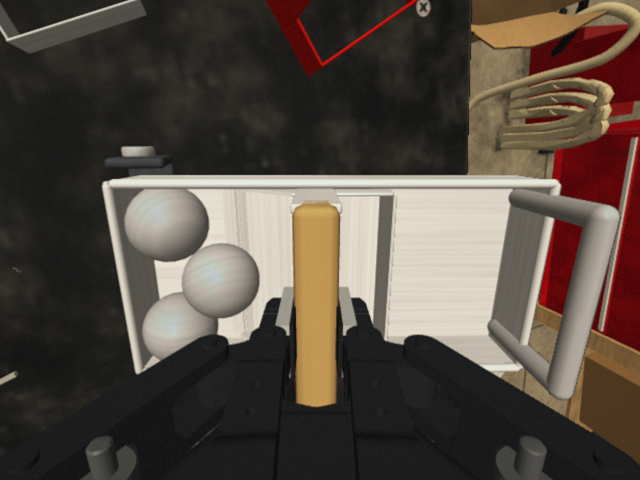

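Emit:
{"method": "jog_arm", "body": {"moves": [{"grip":1,"translation":[0,-0.003,0],"twist":[0,0,0]},{"grip":1,"translation":[0,-0.003,0],"twist":[0,0,0]},{"grip":1,"translation":[0,-0.003,0],"twist":[0,0,0]},{"grip":1,"translation":[0,-0.003,0],"twist":[0,0,0]},{"grip":1,"translation":[0,-0.003,0],"twist":[0,0,0]}]}}

```text
clock: 14.8
eef_pos: [489.8, -65.0, 133.2]
tcp_rot: [2.83, -0.001, 1.446]
contact_force: [-1.4, 0.2, 13.3]
opening: 0.186
```

Run:
```python
from tgt import *
s,p,R=now();print(p,inpan(p,R),s['contact_force'],s['wrist_torque'])
save('wrist','w13');save('side','d13');crop('d13',220,150,420,330,3.3,'d13c')
```

```text
[489.78223097 -64.991029   133.17517578] (array([83.11820095,  0.15373584,  0.53759073]), array([-0.01341486,  0.00148294, -0.00111869])) [-1.4007199   0.242933   13.33105901] [-0.09635415  0.31615735  0.01001088]
```

View pics/w13.png

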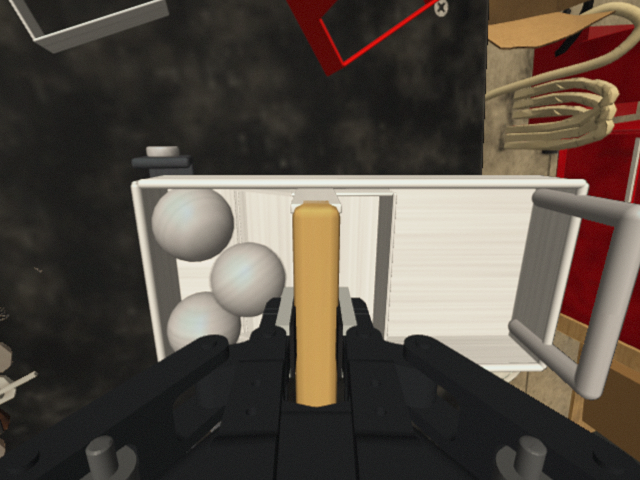

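Ball 3 is over the ridge. The other two lie against the low wall at each side.

Emit:
{"method": "jog_arm", "body": {"moves": [{"grip":1,"translation":[0,-0.003,-0.0005],"twist":[0,0,0]},{"grip":1,"translation":[0,-0.003,0],"twist":[0,0,0]},{"grip":1,"translation":[0,-0.003,0],"twist":[0,0,0]},{"grip":1,"translation":[0,-0.003,0],"twist":[0,0,0]},{"grip":1,"translation":[0,-0.003,0],"twist":[0,0,0]}]}}

```text
clock: 15.32
eef_pos: [476.1, -63.3, 129.3]
tcp_rot: [2.829, -0.001, 1.446]
contact_force: [0.1, -0.4, 11.7]
opening: 0.188
```

Run:
```python
from tgt import *
s,p,R=now();print(p,inpan(p,R),s['contact_force'],s['wrist_torque'])
save('wrist','w14');save('side','d14');crop('d14',220,150,420,330,3.3,'d14c')
```

```text
[476.07145913 -63.29518797 129.30930512] (array([68.77685206,  0.11314332,  0.89836947]), array([-0.01466914,  0.00143482, -0.00110997])) [ 0.07970283 -0.3682205  11.66164883] [-0.11546131 -0.13589062 -0.01000504]
```

View pics/w14.png

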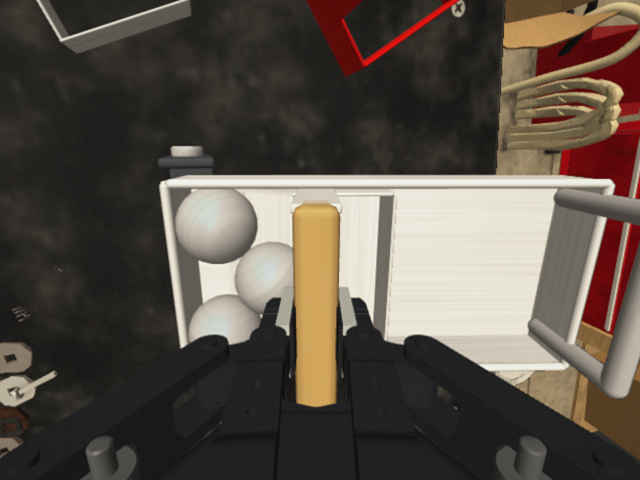

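View pics/d14c.png

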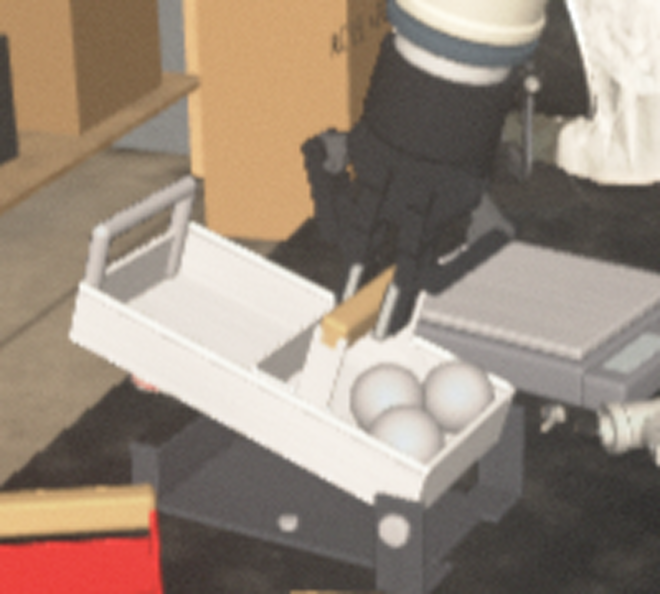

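Emit:
{"method": "jog_arm", "body": {"moves": [{"grip":1,"translation":[0,-0.003,0],"twist":[0,0,0]},{"grip":1,"translation":[0,-0.003,0],"twist":[0,0,0]},{"grip":1,"translation":[0,-0.003,0],"twist":[0,0,0]}]}}

```text
clock: 15.67
eef_pos: [467.6, -62.2, 126.7]
tcp_rot: [2.829, -0.001, 1.446]
contact_force: [-0.4, 0.7, 12.6]
opening: 0.186
```

Run:
```python
from tgt import *
s,p,R=now();print(p,inpan(p,R),s['contact_force'],s['wrist_torque'])
save('wrist','w15')
```

```text
[467.63504909 -62.24738781 126.65000455] (array([59.86953881,  0.09245982,  0.8523055 ]), array([-0.01474058,  0.00142602, -0.00109968])) [-0.40875362  0.67202876 12.60862542] [-0.08263635 -0.05562718 -0.02581127]
```

View pics/w15.png

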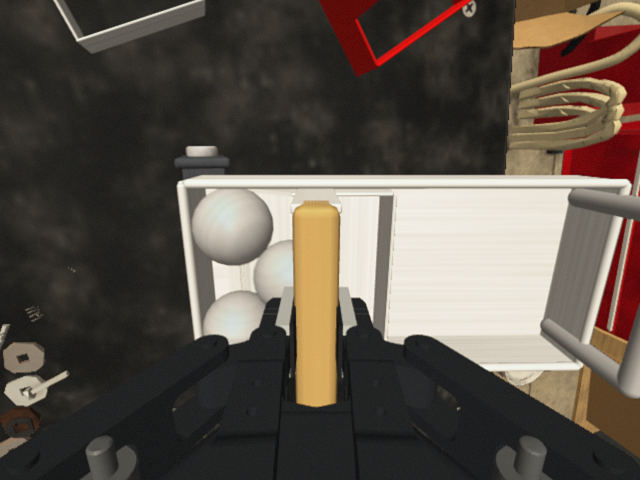

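Lip at about x = 10 with only light force. Pushing on until it meets the low wall.

Emit:
{"method": "jog_arm", "body": {"moves": [{"grip":1,"translation":[0,-0.002,0],"twist":[0,0,0]},{"grip":1,"translation":[0,-0.002,0],"twist":[0,0,0]},{"grip":1,"translation":[0,-0.002,0],"twist":[0,0,0]},{"grip":1,"translation":[0,0,0],"twist":[0,0,0]}]}}

```text
clock: 16.05
eef_pos: [461.1, -61.4, 124.5]
tcp_rot: [2.83, -0.001, 1.446]
contact_force: [-0.5, -1.1, 14.7]
opening: 0.187
```

Run:
```python
from tgt import *
s,p,R=now();print(p,inpan(p,R),s['contact_force'],s['wrist_torque'])
save('wrist','w16');save('side','d16');crop('d16',220,150,420,330,3.3,'d16c')
```

```text
[461.14977144 -61.42253434 124.50294067] (array([52.98975657,  0.09578972,  0.71934716]), array([-0.01329697,  0.001454  , -0.00106827])) [-0.46260445 -1.07395363 14.72271421] [-0.06342613  0.29276625 -0.02387165]
```

View pics/w16.png

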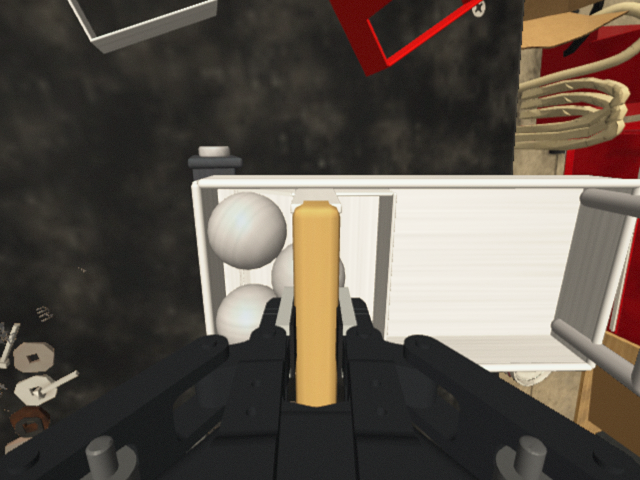

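View pics/d16c.png

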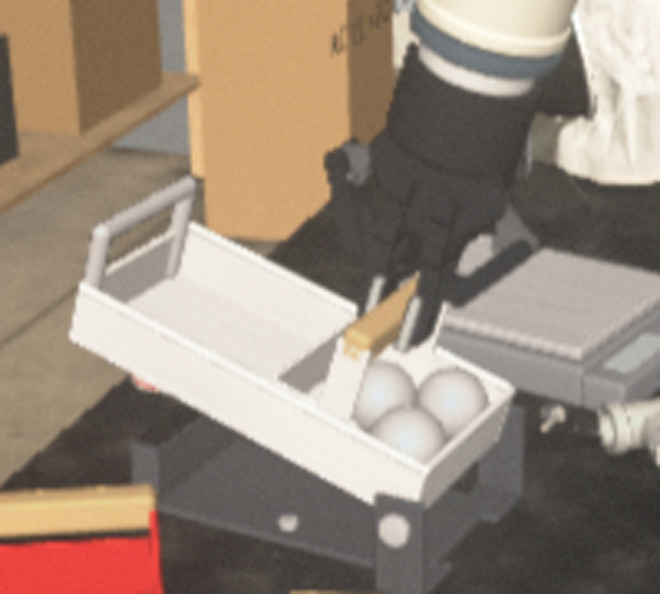

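Emit:
{"method": "jog_arm", "body": {"moves": [{"grip":1,"translation":[0,-0.0015,0],"twist":[0,0,0]},{"grip":1,"translation":[0,-0.0015,0],"twist":[0,0,0]},{"grip":1,"translation":[0,-0.001,0],"twist":[0,0,0]},{"grip":1,"translation":[0,0,0],"twist":[0,0,0]}]}}

```text
clock: 16.48
eef_pos: [458.4, -61.1, 123.8]
tcp_rot: [2.828, -0.001, 1.446]
contact_force: [0.1, 0.2, 14.9]
opening: 0.186
```

Run:
```python
from tgt import *
s,p,R=now();print(p,inpan(p,R),s['contact_force'],s['wrist_torque'])
save('wrist','w17');save('side','d17');crop('d17',300,230,400,310,6.5,'d17c');save('scene','s17');crop('s17',200,200,340,310,5.5,'s17c')
```

```text
[458.44596376 -61.0626532  123.82855565] (array([50.18436993,  0.11303886,  0.87553253]), array([-0.01530747,  0.00146232, -0.00105126])) [ 0.12972492  0.16296397 14.90895021] [-0.09829206 -0.06820653  0.0355295 ]
```

View pics/w17.png

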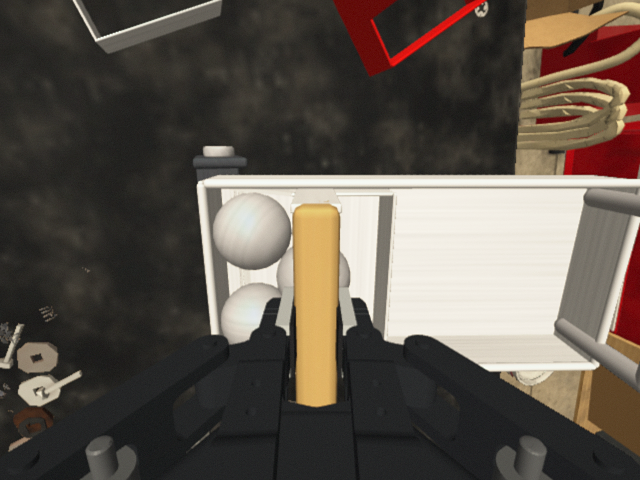

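View pics/d17c.png

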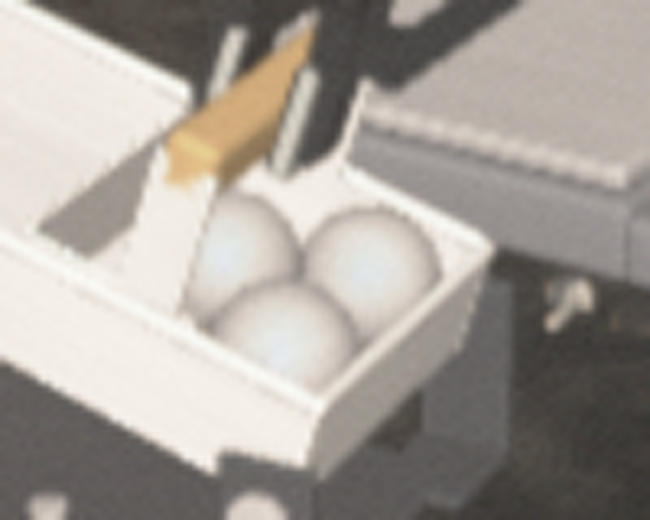

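View pics/s17c.png

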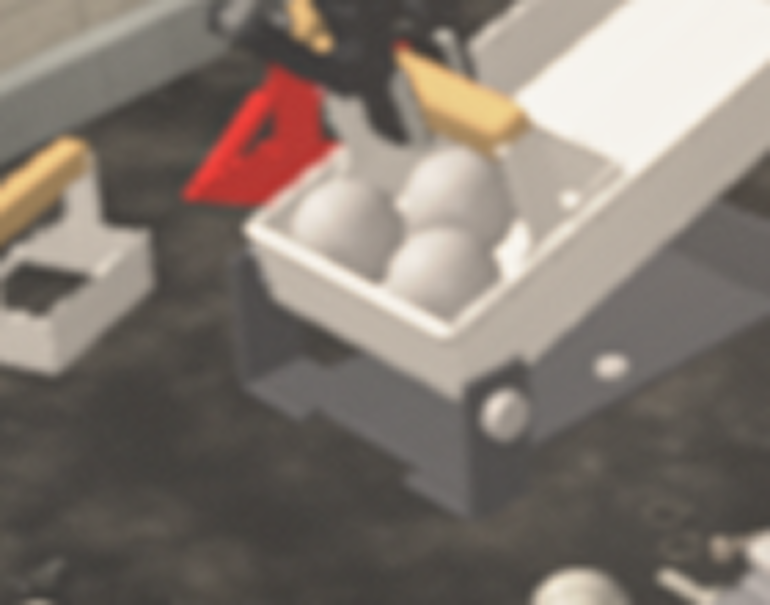

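```bash
cat > balls.py <<'E'
from meas import *
from scipy.optimize import least_squares
def ball(f,u,v,r=14):
    P=[]
    for a in range(u-r,u+r,2):
        for b in range(v-r,v+r,2):
            if f['d'][b,a]>0:P.append(w(f,a,b))
    P=np.array(P);cam=-f['R'].T@f['t']
    c0=np.median(P,0);d=(c0-cam)/np.linalg.norm(c0-cam)
    q=least_squares(lambda c:np.linalg.norm(P-c,axis=1)-22,c0+15*d,loss='soft_l1')
    F=Ro.from_euler('z',YAW)*Ro.from_euler('y',-T)
    return F.inv().apply(q.x-np.array([*O,45])).round(1),round(float(np.sqrt(np.mean(q.fun**2))),2)
E
python3 - <<'E'
from balls import *
f=load('w17');print(ball(f,248,235),ball(f,250,310,10))
f=load('d17');d=lambda a,b:(int(300+a/6.5),int(230+b/6.5))
print(ball(f,*d(370,270),6),ball(f,*d(285,325),5),ball(f,*d(240,250),4))
f=load('w11');print('before',ball(f,125,250),ball(f,193,290),ball(f,138,328))
f=load('d11');d=lambda a,b:(int(220+a/3.3),int(150+b/3.3));print('before',ball(f,*d(455,395),5),ball(f,*d(380,392),5),ball(f,*d(415,430),5))
E
```

```text
(array([22.5, 28.5, 23.7]), 0.57) (array([ 22. , -27.2,  23.9]), 0.58)
(array([ 17.8, -27.4,  23.1]), 2.13) (array([20.3, 30.5, 21.6]), 1.46) (array([53.1,  1.6, 20.3]), 1.42)
before (array([22.1, 15.9, 21.4]), 0.73) (array([57.5, -8.2, 21.2]), 0.61) (array([ 21.3, -33.4,  21.5]), 0.75)
before (array([ 20.5, -34.8,  19.8]), 1.42) (array([57.3, -8.9, 20.7]), 1.32) (array([18.5, 16.4, 19.6]), 1.47)
```

Both wall balls have risen 2.4 mm, so they sit on the scoop floor at x≈22, well past the ridge at x≈10. Ball 3 is farther inside. Lifting gently, square to the pan floor.

Emit:
{"method": "jog_arm", "body": {"moves": [{"grip":1,"translation":[0,0,-0.001],"twist":[0,0,0]},{"grip":1,"translation":[0,0.0005,-0.002],"twist":[0,0,0]},{"grip":1,"translation":[0,0.0005,-0.004],"twist":[0,0,0]},{"grip":1,"translation":[0,0.0005,-0.005],"twist":[0.004,0,0]},{"grip":1,"translation":[0,0.0005,-0.006],"twist":[0.006,0,0]},{"grip":1,"translation":[0,0,-0.006],"twist":[0.008,0,0]},{"grip":1,"translation":[0,0,-0.006],"twist":[0.01,0,0]},{"grip":1,"translation":[0,0,-0.006],"twist":[0.01,0,0]},{"grip":1,"translation":[0,0,-0.005],"twist":[0.008,0,0]},{"grip":1,"translation":[0,0,-0.003],"twist":[0.004,0,0]}]}}

```text
clock: 17.47
eef_pos: [444.0, -59.3, 164.3]
tcp_rot: [2.887, -0.001, 1.446]
contact_force: [0.6, 0.1, -4.6]
opening: 0.189
```

Run:
```python
from tgt import *
s,p,R=now();print(p,s['tcp_rot'],inpan(p,R),s['contact_force'],s['wrist_torque'])
save('scene','s18');crop('s18',200,160,380,310,4.3,'s18c')
save('side','d18');crop('d18',250,180,430,320,4.3,'d18c')
```

```text
[443.96080711 -59.25023211 164.30656583] [ 2.88720445e+00 -1.24893063e-03  1.44617363e+00] (array([48.1143906 ,  0.0907877 , 43.85562829]), array([ 0.04361265,  0.00157731, -0.00098461])) [ 0.55606083  0.12932686 -4.58612486] [ 0.0672734   0.25737046 -0.02665347]
```

View pics/s18c.png

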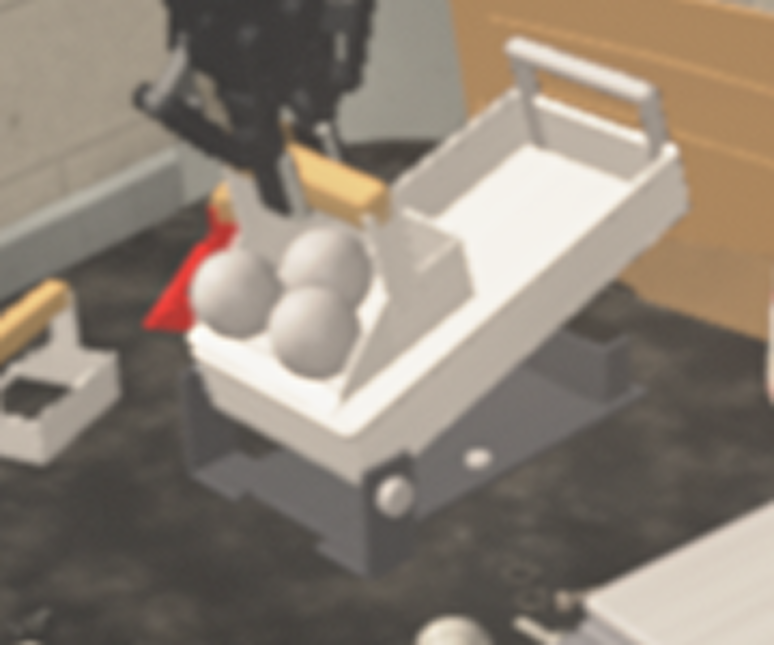

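View pics/d18c.png

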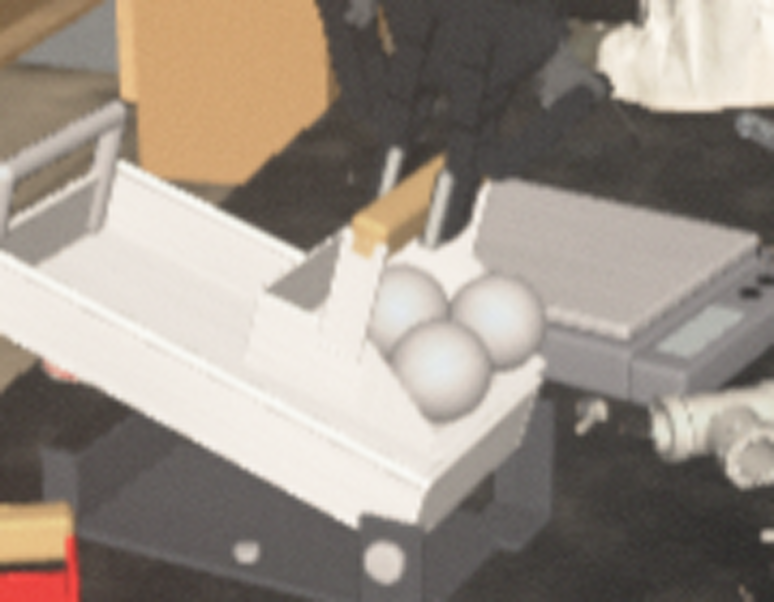

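All three balls are in the scoop and the pan stays up. Now lifting further while levelling.

Run:
```python
from tgt import *
s,p,R=now()
rows(p,R,np.array([444,-59.3,235]),down(YAW,-.015),10,1)
```

```text
{"grip": 1, "translation": [0.0, 0.0017, -0.0068], "twist": [0.0271, -0.0001, 0.0001]},
{"grip": 1, "translation": [0.0, 0.0016, -0.0069], "twist": [0.0271, -0.0001, 0.0001]},
{"grip": 1, "translation": [0.0, 0.0014, -0.0069], "twist": [0.0271, -0.0001, 0.0001]},
{"grip": 1, "translation": [0.0, 0.0012, -0.007], "twist": [0.0271, -0.0001, 0.0001]},
{"grip": 1, "translation": [0.0, 0.001, -0.007], "twist": [0.0271, -0.0001, 0.0001]},
{"grip": 1, "translation": [0.0, 0.0008, -0.007], "twist": [0.0271, -0.0001, 0.0001]},
{"grip": 1, "translation": [0.0, 0.0006, -0.007], "twist": [0.0271, -0.0001, 0.0001]},
{"grip": 1, "translation": [0.0, 0.0004, -0.0071], "twist": [0.0271, -0.0001, 0.0001]},
{"grip": 1, "translation": [0.0, 0.0002, -0.0071], "twist": [0.0271, -0.0001, 0.0001]},
{"grip": 1, "translation": [0.0, 0.0, -0.0071], "twist": [0.0271, -0.0001, 0.0001]},
```

Emit:
{"method": "jog_arm", "body": {"moves": [{"grip":1,"translation":[0,0.0017,-0.005],"twist":[0.015,0,0]},{"grip":1,"translation":[0,0.0016,-0.007],"twist":[0.025,0,0]},{"grip":1,"translation":[0,0.0014,-0.008],"twist":[0.03,0,0]},{"grip":1,"translation":[0,0.0012,-0.009],"twist":[0.032,0,0]},{"grip":1,"translation":[0,0.001,-0.009],"twist":[0.035,0,0]},{"grip":1,"translation":[0,0.0008,-0.009],"twist":[0.035,0,0]},{"grip":1,"translation":[0,0.0006,-0.009],"twist":[0.033,0,0]},{"grip":1,"translation":[0,0.0004,-0.008],"twist":[0.03,0,0]},{"grip":1,"translation":[0,0.0002,-0.006],"twist":[0.023,0,0]},{"grip":1,"translation":[0,0,-0.003],"twist":[0.012,0,0]}]}}

```text
clock: 18.4
eef_pos: [444.1, -59.4, 238.3]
tcp_rot: [-3.128, -0.001, 1.446]
contact_force: [0.9, -0.7, -3.7]
opening: 0.189
```

Run:
```python
from tgt import *
s,p,R=now();print(p,s['tcp_rot'],s['contact_force'])
save('wrist','w19')
ys=-.239
rows(p,R,np.array([470.9,-335.4,225]),down(ys,0),18,1)
```

```text
[444.05558233 -59.3603661  238.33905063] [-3.12759341e+00 -1.18364494e-03  1.44626194e+00] [ 0.8668908  -0.72309145 -3.74383587]
{"grip": 1, "translation": [-0.015, 0.0034, 0.0007], "twist": [-0.0008, 0.0, 0.0064]},
{"grip": 1, "translation": [-0.015, 0.0035, 0.0007], "twist": [-0.0008, 0.0, 0.0064]},
{"grip": 1, "translation": [-0.015, 0.0036, 0.0007], "twist": [-0.0008, 0.0, 0.0064]},
{"grip": 1, "translation": [-0.015, 0.0037, 0.0007], "twist": [-0.0008, 0.0, 0.0064]},
{"grip": 1, "translation": [-0.0149, 0.0038, 0.0007], "twist": [-0.0008, 0.0, 0.0064]},
{"grip": 1, "translation": [-0.0149, 0.0039, 0.0007], "twist": [-0.0008, 0.0, 0.0064]},
{"grip": 1, "translation": [-0.0149, 0.004, 0.0007], "twist": [-0.0008, 0.0, 0.0064]},
{"grip": 1, "translation": [-0.0149, 0.0041, 0.0007], "twist": [-0.0008, 0.0, 0.0064]},
{"grip": 1, "translation": [-0.0148, 0.0042, 0.0007], "twist": [-0.0008, 0.0, 0.0064]},
{"grip": 1, "translation": [-0.0148, 0.0042, 0.0007], "twist": [-0.0008, 0.0, 0.0064]},
{"grip": 1, "translation": [-0.0148, 0.0043, 0.0007], "twist": [-0.0008, 0.0, 0.0064]},
{"grip": 1, "translation": [-0.0148, 0.0044, 0.0007], "twist": [-0.0008, 0.0, 0.0064]},
{"grip": 1, "translation": [-0.0147, 0.0045, 0.0007], "twist": [-0.0008, 0.0, 0.0064]},
{"grip": 1, "translation": [-0.0147, 0.0046, 0.0007], "twist": [-0.0008, 0.0, 0.0064]},
{"grip": 1, "translation": [-0.0147, 0.0047, 0.0007], "twist": [-0.0008, 0.0, 0.0064]},
{"grip": 1, "translation": [-0.0146, 0.0048, 0.0007], "twist": [-0.0008, 0.0, 0.0064]},
{"grip": 1, "translation": [-0.0146, 0.0049, 0.0007], "twist": [-0.0008, 0.0, 0.0064]},
{"grip": 1, "translation": [-0.0146, 0.005, 0.0007], "twist": [-0.0008, 0.0, 0.0064]},
```

View pics/w19.png

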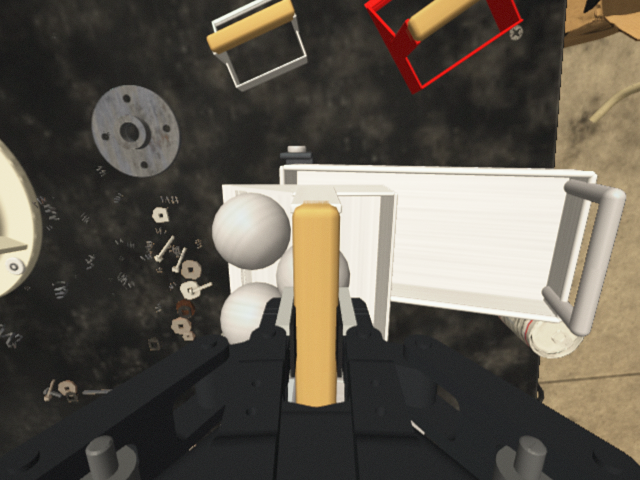

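Emit:
{"method": "jog_arm", "body": {"moves": [{"grip":1,"translation":[-0.004,0.001,0],"twist":[0,0,0.002]},{"grip":1,"translation":[-0.008,0.002,0],"twist":[0,0,0.004]},{"grip":1,"translation":[-0.012,0.003,0],"twist":[0,0,0.005]},{"grip":1,"translation":[-0.016,0.004,0],"twist":[0,0,0.007]},{"grip":1,"translation":[-0.018,0.0045,0],"twist":[0,0,0.008]},{"grip":1,"translation":[-0.018,0.0046,0],"twist":[0,0,0.008]},{"grip":1,"translation":[-0.018,0.0047,0],"twist":[0,0,0.008]},{"grip":1,"translation":[-0.018,0.0048,0],"twist":[0,0,0.008]},{"grip":1,"translation":[-0.018,0.005,0],"twist":[0,0,0.008]},{"grip":1,"translation":[-0.018,0.0052,0],"twist":[0,0,0.008]}]}}

```text
clock: 19.28
eef_pos: [458.7, -213.0, 237.1]
tcp_rot: [-3.128, -0.0, 1.379]
contact_force: [-1.0, -0.6, -4.4]
opening: 0.19
```

Emit:
{"method": "jog_arm", "body": {"moves": [{"grip":1,"translation":[-0.018,0.0054,0],"twist":[0,0,0.008]},{"grip":1,"translation":[-0.018,0.0055,0],"twist":[0,0,0.008]},{"grip":1,"translation":[-0.018,0.0056,0],"twist":[0,0,0.008]},{"grip":1,"translation":[-0.018,0.0057,0],"twist":[0,0,0.008]},{"grip":1,"translation":[-0.016,0.0052,0],"twist":[0,0,0.007]},{"grip":1,"translation":[-0.013,0.0042,0],"twist":[0,0,0.005]},{"grip":1,"translation":[-0.009,0.003,0],"twist":[0,0,0.003]},{"grip":1,"translation":[-0.005,0.0016,0],"twist":[0,0,0.002]},{"grip":1,"translation":[-0.002,0.0006,0],"twist":[0,0,0]},{"grip":1,"translation":[0,0,0],"twist":[0,0,0]}]}}

```text
clock: 20.12
eef_pos: [470.7, -333.7, 237.2]
tcp_rot: [-3.128, 0.0, 1.331]
contact_force: [0.6, -0.6, -3.6]
opening: 0.186
```

Run:
```python
from tgt import *
s,p,R=now();print(p,s['tcp_rot'],s['contact_force'])
save('wrist','w20');save('side','d20');crop('d20',260,80,480,280,3.3,'d20c')
rows(p,R,np.array([470.9,-335.4,120]),down(-.239,0),10,1)
```

```text
[ 470.66537407 -333.66699187  237.17194316] [-3.12842642e+00  2.12923046e-05  1.33112174e+00] [ 0.5546617  -0.6291951  -3.55989239]
{"grip": 1, "translation": [-0.0002, 0.0002, 0.0117], "twist": [-0.0013, 0.0, -0.0001]},
{"grip": 1, "translation": [-0.0002, 0.0002, 0.0117], "twist": [-0.0013, 0.0, -0.0001]},
{"grip": 1, "translation": [-0.0002, 0.0002, 0.0117], "twist": [-0.0013, 0.0, -0.0001]},
{"grip": 1, "translation": [-0.0002, 0.0002, 0.0117], "twist": [-0.0013, 0.0, -0.0001]},
{"grip": 1, "translation": [-0.0002, 0.0002, 0.0117], "twist": [-0.0013, 0.0, -0.0001]},
{"grip": 1, "translation": [-0.0002, 0.0001, 0.0117], "twist": [-0.0013, 0.0, -0.0001]},
{"grip": 1, "translation": [-0.0002, 0.0001, 0.0117], "twist": [-0.0013, 0.0, -0.0001]},
{"grip": 1, "translation": [-0.0002, 0.0001, 0.0117], "twist": [-0.0013, 0.0, -0.0001]},
{"grip": 1, "translation": [-0.0002, 0.0001, 0.0117], "twist": [-0.0013, 0.0, -0.0001]},
{"grip": 1, "translation": [-0.0002, 0.0001, 0.0117], "twist": [-0.0013, 0.0, -0.0001]},
```

View pics/w20.png

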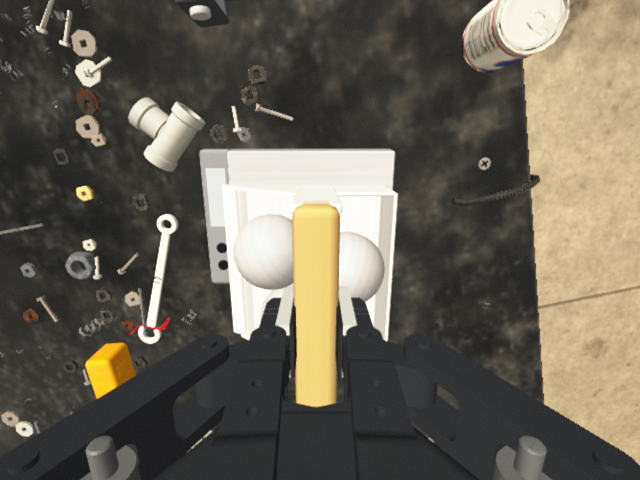

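View pics/d20c.png

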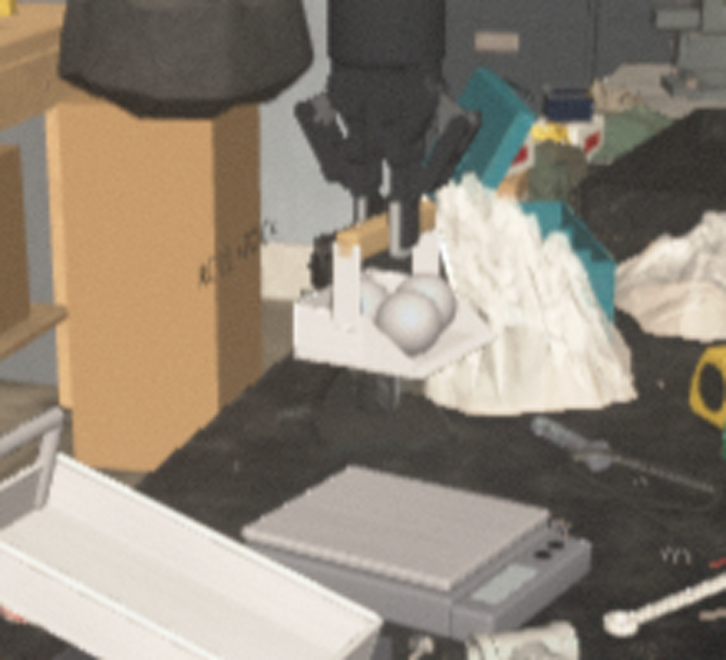

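All three balls ride in the scoop, over the plate and aligned with it. Lowering.

Emit:
{"method": "jog_arm", "body": {"moves": [{"grip":1,"translation":[0,0,0.005],"twist":[0,0,0]},{"grip":1,"translation":[-0.0005,0,0.01],"twist":[0,0,0]},{"grip":1,"translation":[-0.0005,0.0005,0.015],"twist":[0,0,0]},{"grip":1,"translation":[-0.0005,0.0005,0.017],"twist":[0,0,0]},{"grip":1,"translation":[0,0.0005,0.017],"twist":[-0.002,0,0]},{"grip":1,"translation":[0,0,0.016],"twist":[-0.002,0,0]},{"grip":1,"translation":[0,0,0.014],"twist":[-0.002,0,0]},{"grip":1,"translation":[0,0,0.01],"twist":[-0.002,0,0]},{"grip":1,"translation":[0,0,0.006],"twist":[-0.002,0,0]},{"grip":1,"translation":[0,0,0.003],"twist":[-0.002,0,0]}]}}

```text
clock: 21.05
eef_pos: [470.3, -334.7, 123.2]
tcp_rot: [-3.14, -0.0, 1.332]
contact_force: [0.4, 0.3, -4.2]
opening: 0.187
```

Emit:
{"method": "jog_arm", "body": {"moves": [{"grip":1,"translation":[0,0,0.001],"twist":[0,0,0]},{"grip":1,"translation":[0,0,0.001],"twist":[0,0,0]},{"grip":1,"translation":[0,0,0],"twist":[0,0,0]}]}}

```text
clock: 21.3
eef_pos: [471.1, -335.5, 122.9]
tcp_rot: [3.141, 0.001, 1.331]
contact_force: [0.1, 0.1, -5.2]
opening: 0.185
```

Run:
```python
from tgt import *
s,p,R=now();print(p,s['tcp_rot'],s['contact_force'])
save('side','d21');crop('d21',260,120,480,280,3.5,'d21c')
save('scene','s21');crop('s21',300,220,480,370,4.3,'s21c')
```

```text
[ 471.06051763 -335.49331153  122.88229033] [3.14145658e+00 7.11945555e-04 1.33130081e+00] [ 0.12289872  0.05790155 -5.19975657]
```

View pics/d21c.png

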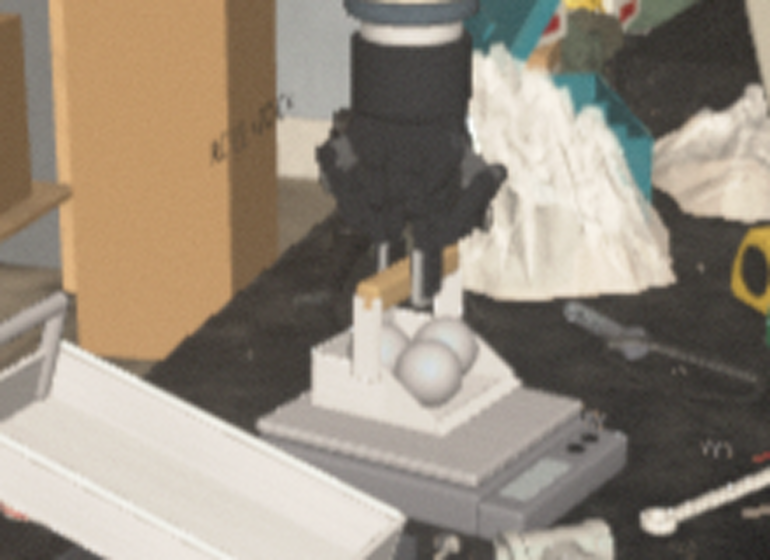

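View pics/s21c.png

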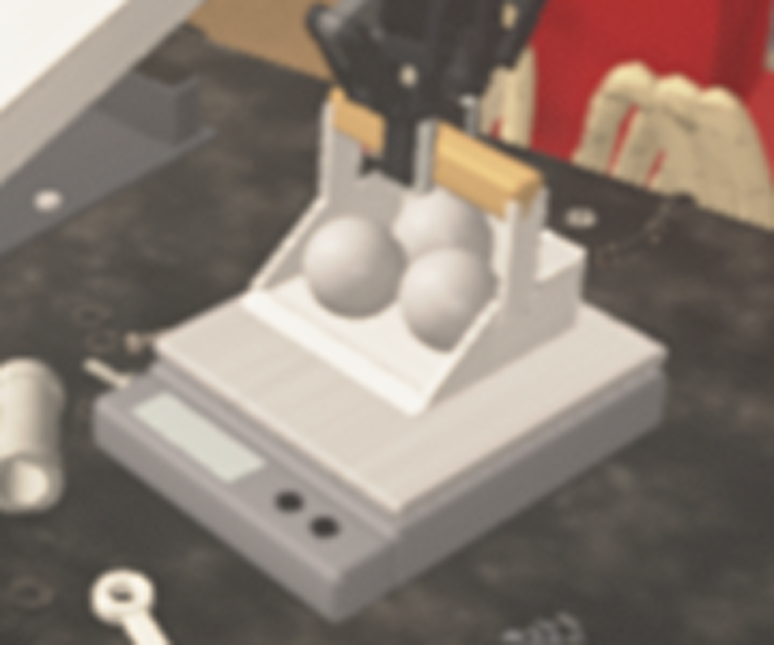

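Emit:
{"method": "jog_arm", "body": {"moves": [{"grip":1,"translation":[0,0,0.002],"twist":[0,0,0]},{"grip":1,"translation":[0,0,0.002],"twist":[0,0,0]},{"grip":1,"translation":[0,0,0.002],"twist":[0,0,0]},{"grip":1,"translation":[0,0,0.002],"twist":[0,0,0]},{"grip":1,"translation":[0,0,0.001],"twist":[0,0,0]},{"grip":1,"translation":[0,0,0],"twist":[0,0,0]}]}}

```text
clock: 21.9
eef_pos: [470.5, -335.1, 112.9]
tcp_rot: [-3.14, 0.0, 1.331]
contact_force: [1.5, -0.3, -4.0]
opening: 0.188
```

Emit:
{"method": "jog_arm", "body": {"moves": [{"grip":1,"translation":[0,0,0.001],"twist":[0,0,0]},{"grip":1,"translation":[0,0,0.0005],"twist":[0,0,0]},{"grip":1,"translation":[0,0,0],"twist":[0,0,0]},{"grip":1,"translation":[0,0,0],"twist":[0,0,0]}]}}

```text
clock: 22.23
eef_pos: [470.7, -335.3, 111.9]
tcp_rot: [-3.141, 0.0, 1.331]
contact_force: [-0.1, -0.4, -5.5]
opening: 0.188
```

Emit:
{"method": "jog_arm", "body": {"moves": [{"grip":1,"translation":[0,0,0.0005],"twist":[0,0,0]},{"grip":1,"translation":[0,0,0.0005],"twist":[0,0,0]},{"grip":1,"translation":[0,0,0],"twist":[0,0,0]}]}}

```text
clock: 22.48
eef_pos: [470.7, -335.3, 110.9]
tcp_rot: [-3.141, 0.0, 1.331]
contact_force: [0.2, -0.3, -3.8]
opening: 0.182
```

Emit:
{"method": "jog_arm", "body": {"moves": [{"grip":1,"translation":[0,0,0.0005],"twist":[0,0,0]},{"grip":1,"translation":[0,0,0],"twist":[0,0,0]},{"grip":1,"translation":[0,0,0],"twist":[0,0,0]}]}}

```text
clock: 22.73
eef_pos: [470.7, -335.3, 110.8]
tcp_rot: [-3.141, 0.0, 1.331]
contact_force: [-3.6, 1.6, 4.3]
opening: 0.188
```

Contact with the plate. Relaxing the squeeze, then opening.

Emit:
{"method": "jog_arm", "body": {"moves": [{"grip":1,"translation":[0,0,0],"twist":[0,0,0]},{"grip":1,"translation":[0,0,0],"twist":[0,0,0]},{"grip":0.5,"translation":[0,0,0],"twist":[0,0,0]},{"grip":0.4,"translation":[0,0,0],"twist":[0,0,0]},{"grip":0.2,"translation":[0,0,0],"twist":[0,0,0]},{"grip":0,"translation":[0,0,0],"twist":[0,0,0]},{"grip":0,"translation":[0,0,0],"twist":[0,0,0]},{"grip":0,"translation":[0,0,0],"twist":[0,0,0]}], "squeeze": 20}}

```text
clock: 23.4
eef_pos: [470.7, -335.3, 110.3]
tcp_rot: [-3.141, 0.0, 1.331]
contact_force: [-0.2, -0.2, 1.5]
opening: 0.502
```

Run:
```python
from tgt import *
s,p,R=now();print(p,s['tcp_rot'],s['contact_force'],s['opening'])
save('wrist','w22')
```

```text
[ 470.74139049 -335.2957605   110.29356662] [-3.14086937e+00  3.26264886e-04  1.33126503e+00] [-0.24634978 -0.22111012  1.46929979] 0.5020479926785921
```

View pics/w22.png

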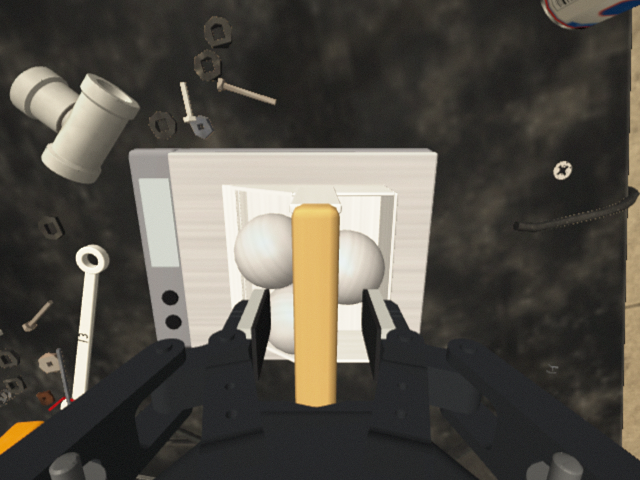

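Emit:
{"method": "jog_arm", "body": {"moves": [{"grip":0,"translation":[0,0,-0.005],"twist":[0,0,0]},{"grip":0,"translation":[0,0,-0.01],"twist":[0,0,0]},{"grip":0,"translation":[0,0,-0.02],"twist":[0,0,0]},{"grip":0,"translation":[0,0,-0.03],"twist":[0,0,0]},{"grip":0,"translation":[0,0,-0.035],"twist":[0,0,0]},{"grip":0,"translation":[0,0,-0.035],"twist":[0,0,0]},{"grip":0,"translation":[0,0,-0.02],"twist":[0,0,0]},{"grip":0,"translation":[0,0,0],"twist":[0,0,0]},{"grip":0,"translation":[0,0,0],"twist":[0,0,0]}]}}

```text
clock: 24.2
eef_pos: [471.4, -335.7, 267.5]
tcp_rot: [3.139, 0.002, 1.331]
contact_force: [-0.7, 0.6, -0.3]
opening: 0.504
```

Run:
```python
from tgt import *
s,p,R=now();print(p,s['contact_force'])
save('wrist','w23');save('side','d23');save('scene','s23');crop('w23',180,110,420,310,3.3,'w23c')
```

```text
[ 471.42879408 -335.65803869  267.51935734] [-0.65670411  0.61440682 -0.30478869]
```

View pics/w23c.png

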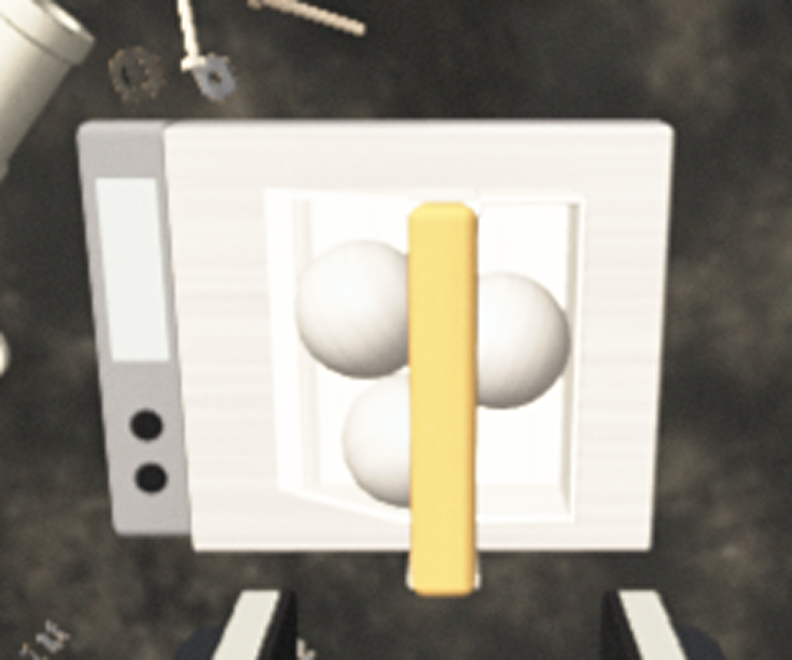

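View pics/s23.png

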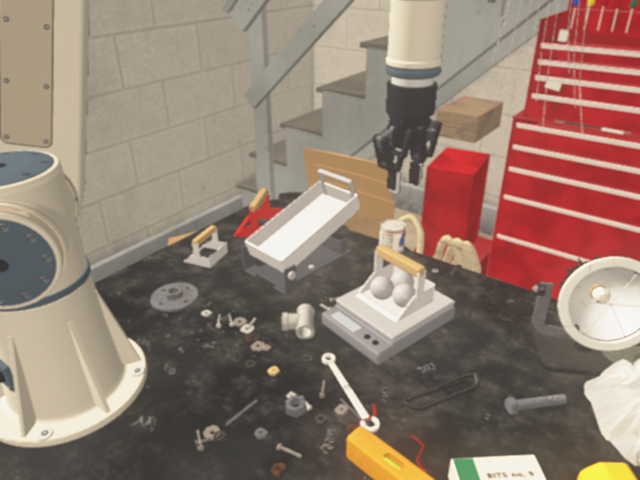

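View pics/d23.png

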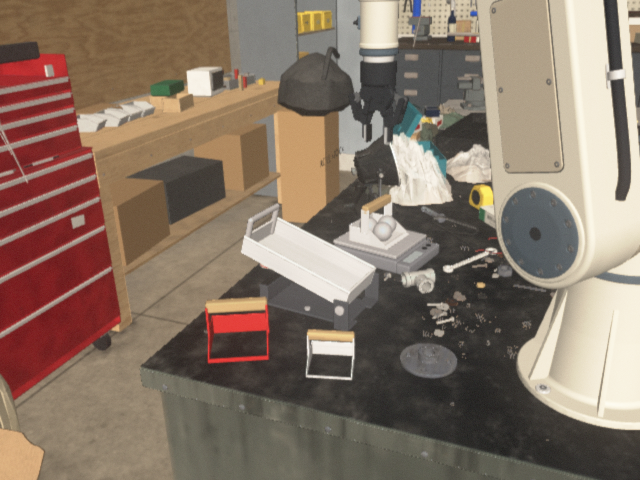

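All three balls sit in the scoop on the plate, the pan is still up and the bystanders look unmoved. One centring check before handing in.

Run:
```python
from fit import *
W=load('w23');q=lambda a,b:(180+(a+.5)/3.3-.5,110+(b+.5)/3.3-.5)
a=fit([(W,q(265,188),(-49.5,51,47)),(W,q(279,488),(-49.5,-51,47)),(W,q(585,196),(50,51,84)),(W,q(572,522),(50,-51,84))],[464,-336,-.24])
b=fit([(W,q(674,122),(82,73,46)),(W,q(651,550),(82,-73,46)),(W,q(192,550),(-82,-73,46)),(W,q(164,122),(-82,73,46))],[464,-336,-.24])
print(a-b)
if np.hypot(*(a-b)[:2])<8: r.sign_off(); print('signed', r.sense()['clock'])
```

```text
[ 4.62315e+02 -3.33227e+02 -2.38000e-01]
[[-0.7, -0.2], [-0.5, -0.1], [0.3, -0.3], [0.9, 1.0]]
[ 4.62555e+02 -3.35222e+02 -2.40000e-01]
[[1.0, 0.1], [0.5, 0.1], [-0.4, 0.1], [-1.2, -0.0]]
[-0.24059228  1.99508479  0.00215382]
the job is handed in; nothing more can be done
the job is handed in; nothing more can be done
```

The job is done and handed in. I lifted the pan by its bail to about 0.30 rad, where the hinge held it and the balls ran together at the low end. I then took the larger non-red scoop from the scale and slid it under all three balls. I lifted it out, levelled it and set it back on the plate.

**Last checks:**
- All three balls are in the scoop.
- The scoop is about 2 mm from the plate's centre and square to it.
- The pan is still up, and the gripper is clear, roughly 130 mm above the scoop handle.
- The tee, the tin and the other two scoops look unmoved in the last pictures.
- The clock stood at about 24 s of the 64 s allowed.
- The highest force I read was about 15 N, and no check failed.

**Disagreements:**
- My estimates of the pan's pose from different views differed by 1–2 mm. I corrected the scoop's sideways position by about 2 mm before lowering it in.
- One three-corner fit of the pan's tilt, from a single wrist picture, gave 0.125 rad. It was too weakly constrained, so I used the depth-plane value of 0.297 rad.

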